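Load the battery case and clip its lid on

TASK

Squeeze the two spring tabs of the white shipping panel on the battery case, lift the panel off and lay it flat, tabs up, in the steel tray. Then put every battery pack that lies on the bench into a slot of its own in the case, fully down and fin up, and press the lid straight down onto the case until both clip arms have snapped under its rim and the lid is fully home. Leave the other things on the bench where they are.

Things in the scene. Friction and masses are not known exactly. Their poses are not given: they have to be found in the camera images.
- case: Grey open battery case fixed to the bench, 88 x 172 x 40 mm over its rim, long along its y, turned up to 0.2 rad. Origin: centre of the underside, z up. Inner floor at z = 6 mm; inside 72 (x) by 156 (y) mm. Three dividers at y = -40, 0 and +40 mm, 4 mm thick, up to z = 22 mm, leave four slots 36 mm wide in y.
- case_rim (a point): Centre of the case's rim plane, 40 mm above the case's origin. Round the outside of the rim runs a flange 7 mm high (z = 33 to 40 mm of the case), 4 mm proud of the walls. Inside, midway along each long wall (y within 14 mm of 0), is a lip 3.5 mm deep at z = 34 to 40 mm; 65 mm is left between the two lips.
- slot0 (a point): Centre of the floor of the slot at y = -60 mm of the case; a seated pack's origin is here. All slots are empty at the start.
- slot1 (a point): The same for the slot at y = -20 mm.
- slot2 (a point): The same for the slot at y = +20 mm.
- slot3 (a point): The same for the slot at y = +60 mm.
- panel: White flat shipping panel on the case's rim, 86 x 168 mm, 4 mm thick, 0.12 kg. Origin: centre of the plate's underside; y along its length, z up. Two ribs (y = +-73 mm), its feet, reach 13 mm below. Two upright spring tabs at x = +-27 mm, y = 0, 26 mm wide, rise to 26 mm above the origin. Barbs on them under the case's lips hold the panel until both tabs are squeezed inward.
- tab_a (a joint): Spring tab at +x of the panel: 0 = at rest (hooked), 0.0045 m = squeezed right in (about 4 N); it is free beyond 0.003. The outer faces of the two tabs are 58 mm apart, 49 mm when squeezed right in. Held squeezed between two fingers closing along x, the tabs serve as the handle to lift the panel straight up.
- tab_b (a joint): Spring tab at -x of the panel: the same.
- tray: Shallow steel tray fixed to the bench, 128 (x) by 206 (y) by 18 mm, walls and floor 4 mm, turned up to 0.3 rad. Origin: centre of its underside. It stands to the left or right of the case, the lid on the other side. With the panel resting in it on its feet, the panel's origin is 17 mm above the tray's.
- lid: Grey domed lid standing on its clip arms on the bench, 88 (x) by 172 (y) mm, 0.19 kg. Origin: centre of the lower edge of its skirt, which seats on the case's rim (23 mm above the bench at the start, at case_rim when home; either way round). Its flat top is 30 mm above the origin. Two clip arms hang at x = +-45 to 49 mm, 44 mm wide in y, down to 23 mm below the origin.
- lid_handle (a point): Middle of the handle bar on the lid's top, 42 mm above the lid's origin. The bar is 24 mm wide in x, 60 mm long in y, 24 mm high.
- clip_a (a joint): Clip arm at +x of the lid: 0 = at rest, grows as the arm is pushed out (at most 0.005 m). Its sloped hook is pushed out about 3 mm by the case's flange and springs back under it, to near 0, when the lid is home. Pressing both clips home takes roughly 10 to 20 N.
- clip_b (a joint): Clip arm at -x of the lid: the same.
- pack0: Black battery pack (two to four packs are present; None if absent): body 60 (x) x 32 (y) x 30 mm (z), pull fin 40 (x) x 12 (y) x 24 mm on top, 54 mm high in all, 0.14 kg. Origin: centre of the underside. Stands on the bench, fin up. Can be held by the fin, along x (40 mm) or across (12 mm). In a slot its x lies along the case's x, either way round.
- pack1: Black battery pack (two to four packs are present; None if absent): body 60 (x) x 32 (y) x 30 mm (z), pull fin 40 (x) x 12 (y) x 24 mm on top, 54 mm high in all, 0.14 kg. Origin: centre of the underside. Stands on the bench, fin up. Can be held by the fin, along x (40 mm) or across (12 mm). In a slot its x lies along the case's x, either way round.
- pack2: Black battery pack (two to four packs are present; None if absent): body 60 (x) x 32 (y) x 30 mm (z), pull fin 40 (x) x 12 (y) x 24 mm on top, 54 mm high in all, 0.14 kg. Origin: centre of the underside. Stands on the bench, fin up. Can be held by the fin, along x (40 mm) or across (12 mm). In a slot its x lies along the case's x, either way round.
- pack3: Black battery pack (two to four packs are present; None if absent): body 60 (x) x 32 (y) x 30 mm (z), pull fin 40 (x) x 12 (y) x 24 mm on top, 54 mm high in all, 0.14 kg. Origin: centre of the underside. Stands on the bench, fin up. Can be held by the fin, along x (40 mm) or across (12 mm). In a slot its x lies along the case's x, either way round.
- hub: Bystander: black USB hub 32 x 100 x 14 mm. Origin: centre of the underside.
- notes: Bystander: block of yellow notes 69 x 76 x 12 mm. Origin: centre of the underside.
- scanner: Bystander: handheld code scanner 60 x 183 x 34 mm. Origin: centre of the underside.
- mouse_l: Bystander: black computer mouse 56 x 104 x 37 mm. Origin: centre of the underside.
- roll: Bystander: roll of amber tape, 66 mm across, 19 mm high. Origin: centre of the underside.
Things that resemble listed ones, but are neither listed nor needed, are in the scene too. What is shaped like the pack3 but purple is not meant. Leave any purple look-alike of the pack0 alone.

How it is judged:
On the way, in this order (a step that is already met when the one before it is completed fails the run):
1. the shipping panel has been lifted off and lies in the tray (x of panel in the frame of tray between -0.03 and 0.03 m and y of panel in the frame of tray between -0.03 and 0.03 m and z of panel in the frame of tray below 0.023 m and angle between panel's own z axis and vertical below 0.1 rad), for 0.2 s.
2. every pack present is down in a slot of the case (x of pack0 in the frame of case between -0.012 and 0.012 m and y of pack0 in the frame of case between -0.085 and 0.085 m and z of each of pack0, pack1, pack2, pack3 in the frame of case below 0.01 m and angle between each of pack0, pack1, pack2, pack3's own z axis and vertical below 0.12 rad and x of pack1 in the frame of case between -0.012 and 0.012 m and y of pack1 in the frame of case between -0.085 and 0.085 m and x of pack2 in the frame of case between -0.012 and 0.012 m and y of pack2 in the frame of case between -0.085 and 0.085 m and x of pack3 in the frame of case between -0.012 and 0.012 m and y of pack3 in the frame of case between -0.085 and 0.085 m), for 0.2 s.
3. the lid is fully home with both clip arms snapped (z of lid in the frame of case between 0.036 and 0.0425 m and horizontal distance between lid and case_rim below 0.01 m and angle between lid's own z axis and vertical below 0.04 rad and angle between the y axis of lid and the y axis of case, either way round below 0.08 rad and value of joint each of clip_a, clip_b below 0.0018 m), for 0.2 s.
At the end, for the whole second after the job is handed in: Panel flat in the tray, within 30 mm of its centre, under 23 mm up; every pack upright (0.12 rad) in a slot, origin under 10 mm above the case's; lid on the rim to 2.5 mm in height, 10 mm sideways, 0.08 rad in yaw, 0.04 in tilt, clips back under 1.8 mm; all at rest (all of step 1 and all of step 2 and all of step 3 and linear speed of each of pack0, pack1, pack2, pack3, lid, panel below 0.02 m/s); the robot touches nothing.
It fails at once if a bystander (hub, notes, scanner, mouse or tape roll) is pushed more than 40 mm (distance of any of hub, notes, scanner, mouse_l, roll from where it was at the start of the episode above 0.04 m).
Of pack0, pack1, pack2, pack3 only 2 to 4 are there at a start; the rules pass over those that are not, and their reading is None.
At some moment in a run one of pack0, pack1, pack2, pack3, lid may be knocked a few centimetres aside while the robot is not near it.
It also fails if it takes over 210 s, if anything falls off the work surface, if the arm or the gripper's body presses on something with over 40 N, if the wrist force passes 120 N, or if a joint passes its speed limit or range.

ROBOT

A 6-joint arm with a two-finger parallel gripper is mounted at the origin on a cart in front of the work surface, level with it; the furniture and walls round the work are solid. World frame = base frame: x ahead of the robot, y to its left, z up, the work surface at z = 0. Lengths are in m, angles in rad, forces in N, time in s.
With the tool pointing down it reaches from about 0.25 to 0.775 m from the base axis. Payload 4 kg.
Tool frame: the origin (TCP) lies at the very end of the fingers, on their centre line; the grasp point (between the pads) lies 19 mm behind it; z points along the fingers, y is the line along which they close (so a half turn about z gives the same grasp; the last joint's range is limited). The gripper opens to 85 mm and grips with 20 to 120 N. Pads are 22 mm wide; open, the fingers measure 114 mm over their backs; the gripper's body (76 mm by 85 mm) begins 54 mm behind the grasp point. The pads swing forward as they close: fully open they stand 13 mm farther back than shut.
Start: joints at [-1.357, 0.087, 1.371, -0, 1.684, -0.103], TCP at [0.171, -0.523, 0.231] pointing down, gripper open.
Joint ranges: [-3.1, 3.1], [-0.76, 2.03], [0.27, 2.55], [-1.08, 4.22], [0.17, 2.65], [-2.57, 2.57]. Speed limits (rad/s): [2.79, 2.79, 3.14, 3.14, 3.14, 3.14].

INTERFACE

Orientations are given as [roll, pitch, yaw] about the fixed x, y, z axes, in that order (R = Rz(yaw) Ry(pitch) Rx(roll)).
In Python, from plant import bot gives the robot as it stands. The module is installed in compiled form; this text tells all that it offers.
- The arm moves only by the shell command python3 -m pendant 'ROWS' [FORCE]. ROWS is JSON, a list of rows, each a list of 3 entries, a list of its own where there are three numbers: the shift along the tool's x, y, z in mm, then the turn, a rotation vector about the tool's x, y, z in degrees, then the opening, from 0 (shut) to 1 (fully open). In form: [[[x, y, z], [wx, wy, wz], gripper], ...]. A call has 1 to 12 rows; each row shifts and turns the commanded pose from where the row before left it, along the tool's axes as they then stand; what a row does not reach is not made up. A row lasts 1/10 s, in which the tool goes at most 50 mm and 8.59 degrees, less where a joint would pass 70% of its speed; a pose out of reach is approached as far as the arm can. A call is refused whole if a number of a shift passes 50 or a number of a turn 8.59, either way. A call with a gripper value outside its range is refused whole. The fingers move at their own pace and stop on an object; FORCE is the grip in N (left out, the last holds). Time passes only in rows, so rows that do not move let the fingers close. It gives the time, the measured TCP pose, the force, the opening and the grip force at its end, in the units of the state.
- bot.get_state(): the state, without advancing time (a new reading comes with each control period).
- bot.snapshot(name): name is "side" or "top"; returns the picture (400x640x3 uint8, red, green, blue); there is no depth.
- bot.get_calibration(name): a dict with "K" (3x3 intrinsics, pixels), "pose" (4x4, takes a point from camera to world coordinates). Camera axes: x right, y down, z forward; pixel columns grow to the right and rows downward; lengths in m; the calibration is good to about 2 mm. A picture is of the moment at which its call begins. get_calibration takes no time and is no camera call.
- bot.close_job(): hands the job in; it is judged then, once.
The state is a dict: "t": time; "joint_positions": joint angles; "qd": joint speeds; "tau": joint torques, N m; "tcp_pos": TCP position; "orientation": TCP orientation; "wrist_force": force on the tool from outside, world axes, zero at the start; "wrist_torque": the same for the moment, N m; "width": finger opening in m; "grip_force": force on a finger pad.
Only numpy, scipy, OpenCV 4.12 (cv2) and the standard library are available. Lean on these libraries where they do the work, as an engineer would, in place of code of your own. Each camera call takes 0.05 s, during which the arm holds its last target. There are 200 camera calls.

## Working session

There is one attempt and no reset: what is moved stays moved. The work goes in short steps, Python scripts to look and compute and a shell command to move; the robot and the scene stay as the last step left them, time stands still between calls to the robot, and variables do not carry over. Pictures are saved under pics/ and viewed, at most 14 in all, crops included, and the job is handed in when it is done.

```bash
mkdir -p pics; ls; python3 - <<'E'
from plant import bot
import cv2
s=bot.get_state();print(s)
for n in("side","top"):
    cv2.imwrite(f"pics/{n}0.png",bot.snapshot(n)[:,:,::-1]);c=bot.get_calibration(n);print(n,c["K"],c["pose"])
E
```

```text
pics
{'t': 0.0, 'joint_positions': array([-1.35712646e+00,  8.79618263e-02,  1.37229973e+00, -2.99880375e-05,
        1.68361802e+00, -1.03080952e-01]), 'qd': array([ 0.00026754, -0.00062397,  0.00133166,  0.00106986, -0.00034517,
        0.00078795]), 'tau': array([ 1.56624592e-04, -3.51869595e+01, -3.13272679e+01, -1.45164236e-04,
        1.07577676e-02, -1.00198599e-05]), 'tcp_pos': array([ 0.17120006, -0.52213022,  0.23011235]), 'orientation': array([-3.13931480e+00, -2.05673815e-04,  3.16747242e-01]), 'wrist_force': array([ 0.381118  , -0.90820928,  0.65882614]), 'wrist_torque': array([-0.03026999,  0.05096156, -0.0258089 ]), 'grip_force': 0.0, 'width': 0.08554119065762947}
side [[421.78464868   0.         324.67027274]
 [  0.         421.78464868 202.28057013]
 [  0.           0.           1.        ]] [[-0.86836088 -0.22372841  0.44260026 -0.11889371]
 [-0.49588823  0.37973411 -0.78095894  1.10576757]
 [ 0.00665229 -0.89763445 -0.44069053  0.73256476]
 [ 0.          0.          0.          1.        ]]
top [[419.48517738   0.         308.67234671]
 [  0.         419.48517738 196.68903657]
 [  0.           0.           1.        ]] [[ 0.00862098 -0.98664877  0.1626342   0.25444596]
 [-0.99994605 -0.00756355  0.00711992 -0.04243   ]
 [-0.00579477 -0.16268681 -0.98666074  1.71431627]
 [ 0.          0.          0.          1.        ]]
```

View pics/top0.png

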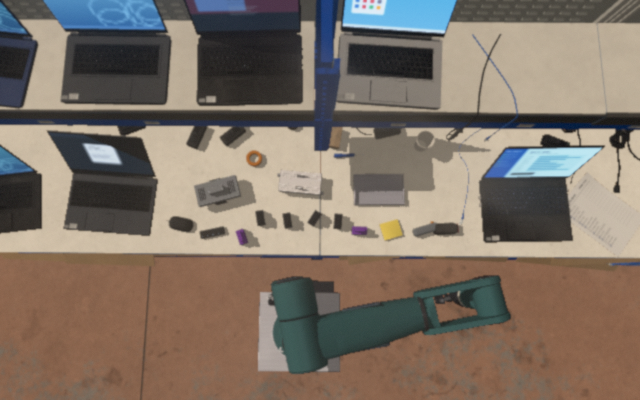

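View pics/side0.png

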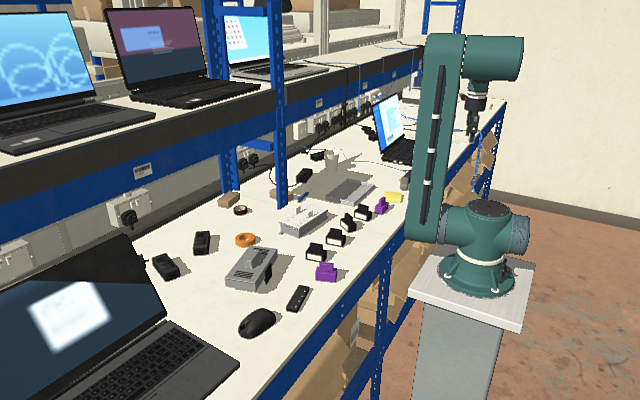

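```bash
python3 - <<'E'
import cv2
t=cv2.imread("pics/top0.png");s=cv2.imread("pics/side0.png")
a=cv2.resize(t[160:250,190:414],None,fx=3.57,fy=3.57,interpolation=cv2.INTER_CUBIC)
cv2.imwrite("pics/c1.png",a)
b=cv2.resize(s[170:330,220:410],None,fx=3.7,fy=3.7,interpolation=cv2.INTER_CUBIC)
cv2.imwrite("pics/c2.png",b)
E
```

```text
(no output)
```

View pics/c1.png

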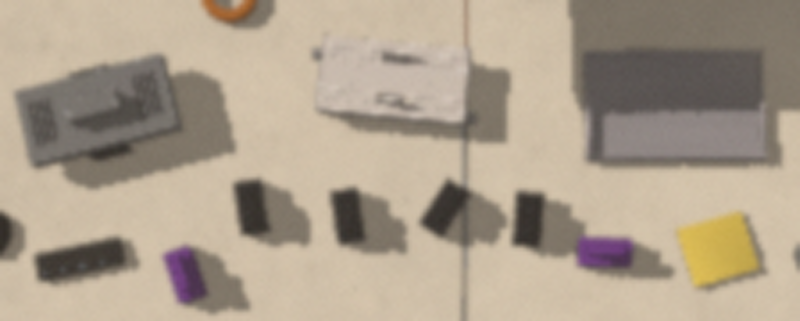

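View pics/c2.png

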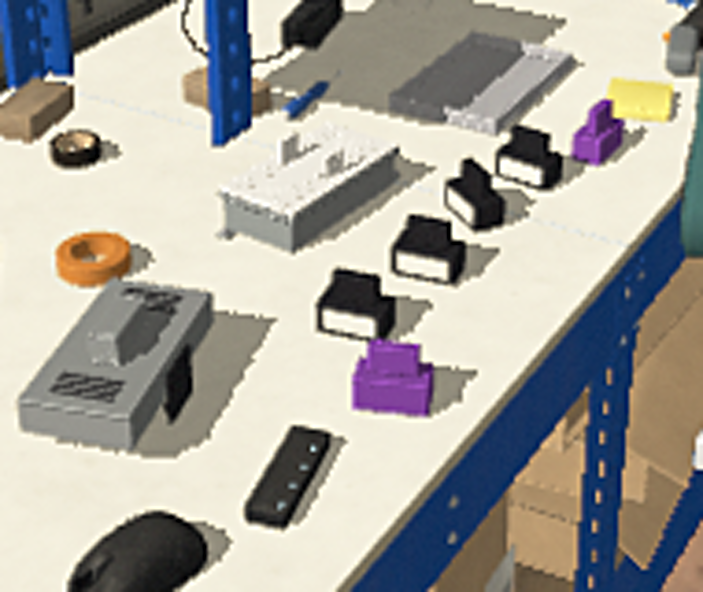

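```bash
cat > h.py <<'E'
import numpy as np,cv2
from plant import bot
C={n:bot.get_calibration(n) for n in("side","top")}
def ray(n,uv):
    c=C[n];d=c["pose"][:3,:3]@np.linalg.solve(c["K"],[uv[0],uv[1],1.]);return c["pose"][:3,3],d/np.linalg.norm(d)
def plane(n,uv,z):
    o,d=ray(n,uv);return o+d*(z-o[2])/d[2]
def tri(a,b):
    o,d=ray("top",a);p,e=ray("side",b)
    M=np.c_[d,-e];t=np.linalg.lstsq(M,p-o,rcond=None)[0];A,B=o+d*t[0],p+e*t[1];return (A+B)/2,np.linalg.norm(A-B)
def proj(n,P):
    c=C[n];T=np.linalg.inv(c["pose"]);q=c["K"]@(T[:3,:3]@np.asarray(P)+T[:3,3]);return q[:2]/q[2]
def shot(n,f=None):
    im=bot.snapshot(n)[:,:,::-1].copy()
    if f:cv2.imwrite(f"pics/{f}.png",im)
    return im
def blobs(mask,amin):
    return [c for c in cv2.findContours(mask.astype(np.uint8),cv2.RETR_EXTERNAL,cv2.CHAIN_APPROX_NONE)[0] if cv2.contourArea(c)>amin]
E
python3 - <<'E'
from h import *
np.set_printoptions(precision=4,suppress=True)
t=cv2.imread("pics/top0.png");F=4
u=cv2.resize(t,None,fx=F,fy=F,interpolation=cv2.INTER_CUBIC)
hsv=cv2.cvtColor(u,cv2.COLOR_BGR2HSV)
def px(p): return (np.array(p)+.5)/F-.5
def rep(name,m,z,amin,roi):
    m=m.copy();k=np.zeros_like(m);x0,y0,x1,y1=[F*v for v in roi];k[y0:y1,x0:x1]=m[y0:y1,x0:x1]
    for c in blobs(k,amin):
        bx=cv2.boxPoints(cv2.minAreaRect(c));w=np.array([plane("top",px(p),z) for p in bx]);M=cv2.minAreaRect(c)[0]
        e1,e2=w[1]-w[0],w[2]-w[1];l=e1 if np.linalg.norm(e1)>np.linalg.norm(e2) else e2
        print(name,"px",px(M),"w",w.mean(0),"size",np.linalg.norm(e1),np.linalg.norm(e2),"long dir ang",np.arctan2(l[1],l[0])%np.pi)
rep("pack",hsv[:,:,2]<95,.03,400,(250,205,350,235))
for nm,p in dict(bench=(300,240),lid=(200,192),panel=(310,180),tray=(380,200),traydark=(380,182),shadow=(250,195),sh2=(330,190)).items(): print(nm,cv2.cvtColor(t,cv2.COLOR_BGR2HSV)[p[1],p[0]])
S=hsv[:,:,1]
rep("lid",S<35,.03,2000,(190,170,255,210))
rep("panel",S<45,.044,2000,(270,165,328,200))
rep("tray",S<45,.018,2000,(345,165,420,212))
E
```

```text
pack px [337.9646 221.3448] w [ 0.4324 -0.1492  0.03  ] size 0.058088251545531766 0.029535237332026804 long dir ang 3.053972873384649
pack px [287.415 220.405] w [0.4346 0.0546 0.03  ] size 0.02971704923752971 0.05878372789869584 long dir ang 0.15662662551805306
pack px [315.0481 218.2404] w [ 0.4442 -0.0568  0.03  ] size 0.05849864874514197 0.03423277119437396 long dir ang 2.5639590172461166
pack px [260.3551 217.9754] w [0.4435 0.1641 0.03  ] size 0.030441315365045164 0.05950720240719038 long dir ang 0.1977977700086555
bench [ 18  48 208]
lid [17 25 91]
panel [ 15  33 198]
tray [  8  21 145]
traydark [10 25 91]
shadow [ 19  44 128]
sh2 [ 19  49 130]
lid px [216.7444 190.6058] w [0.5546 0.3453 0.03  ] size 0.17637893493209064 0.09680139992502387 long dir ang 1.8702394492492884
panel px [300.1931 183.7434] w [0.583  0.0046 0.044 ] size 0.11145681829053491 0.20107600213581714 long dir ang 1.4605331966420376
tray px [378.6355 188.7081] w [ 0.57   -0.3173  0.018 ] size 0.22077025764038322 0.14618511189095018 long dir ang 1.625508144171298
```

```bash
python3 - <<'E'
import cv2,numpy as np
t=cv2.imread("pics/top0.png");s=cv2.imread("pics/side0.png")
R=lambda a,f:cv2.resize(a,None,fx=f,fy=f,interpolation=cv2.INTER_CUBIC)
a=R(t[165:205,268:334],6)  #396x240
b=R(t[165:210,345:411],6)  #396x270
c=R(t[172:212,188:252],6) #384x240
d=R(s[195:245,272:338],6) #396x300
e=R(s[240:300,220:286],5) #330x300
o=np.zeros((600,800,3),np.uint8)
def put(x,y,i):
    i=cv2.normalize(i,None,0,255,cv2.NORM_MINMAX);h,w=i.shape[:2];h=min(h,600-y);w=min(w,800-x);o[y:y+h,x:x+w]=i[:h,:w]
put(0,0,a);put(400,0,b);put(0,275,d);put(400,275,e)
cv2.imwrite("pics/m1.png",o)
E
```

```text
(no output)
```

View pics/m1.png

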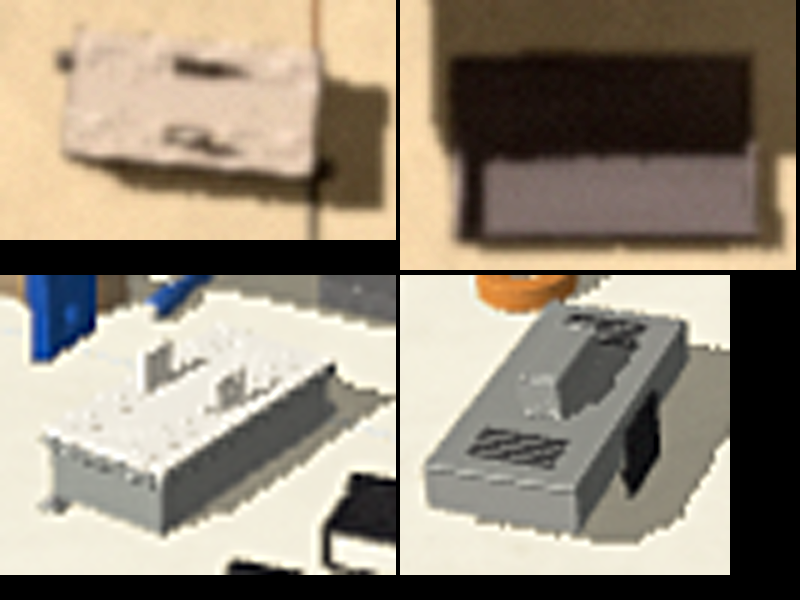

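```bash
python3 - <<'E'
from h import *
np.set_printoptions(precision=4,suppress=True)
f=lambda p,o,off,s=6:((np.array(p)-off+.5)/s-.5+o)
A=[f(p,(268,165),(0,0)) for p in[(80,33),(318,52),(316,178),(65,157)]]
W=np.array([plane("top",a,.044) for a in A]);print("panel top",W,W.mean(0),np.linalg.norm(W-np.roll(W,1,0),axis=1))
S=[f(p,(272,195),(0,275)) for p in[(48,432),(165,470),(335,366)]]
V=np.array([plane("side",a,.044) for a in S]);print("panel side",V,(V[0]+V[2])/2,np.linalg.norm(np.diff(V,axis=0),axis=1), np.arctan2(*(V[2]-V[1])[:2][::-1]))
T=[f(p,(345,165),(400,0)) for p in[(452,55),(752,52),(758,238),(458,240)]]
X=np.array([plane("top",a,.018) for a in T]);print("tray",X,X.mean(0),np.linalg.norm(X-np.roll(X,1,0),axis=1))
L=[f(p,(220,240),(400,275),5) for p in[(427,470),(577,492),(687,322),(543,303)]]
Y=np.array([plane("side",a,.053) for a in L]);print("lid side",Y,Y.mean(0),np.linalg.norm(Y-np.roll(Y,1,0),axis=1),np.arctan2(*(Y[2]-Y[1])[:2][::-1]))
# lid top: c1 crop corners
M=[f(p,(190,160),(0,0),3.57) for p in[(15,95),(163,55),(182,128),(35,166)]]
Z=np.array([plane("top",a,.053) for a in M]);print("lid top",Z,Z.mean(0),np.linalg.norm(Z-np.roll(Z,1,0),axis=1))
# packs: side mask dark -> fin top? compare projected expected fin top centres
E
```

```text
panel top [[ 0.6389  0.0838  0.044 ]
 [ 0.6269 -0.078   0.044 ]
 [ 0.5401 -0.0771  0.044 ]
 [ 0.5532  0.0923  0.044 ]] [0.5898 0.0052 0.044 ] [0.0861 0.1623 0.0868 0.1698]
panel side [[ 0.634   0.0869  0.044 ]
 [ 0.5533  0.09    0.044 ]
 [ 0.5341 -0.0668  0.044 ]] [0.5841 0.01   0.044 ] [0.0808 0.158 ] -1.6922371099705433
tray [[ 0.6316 -0.2136  0.018 ]
 [ 0.6352 -0.42    0.018 ]
 [ 0.5058 -0.4205  0.018 ]
 [ 0.5028 -0.2166  0.018 ]] [ 0.5688 -0.3177  0.018 ] [0.1288 0.2065 0.1294 0.2039]
lid side [[0.5636 0.437  0.053 ]
 [0.4827 0.412  0.053 ]
 [0.5294 0.2478 0.053 ]
 [0.6168 0.2743 0.053 ]] [0.5481 0.3428 0.053 ] [0.1712 0.0847 0.1707 0.0913] -1.2941392723930987
lid top [[0.5674 0.4335 0.053 ]
 [0.6149 0.2677 0.053 ]
 [0.5311 0.2431 0.053 ]
 [0.4866 0.4067 0.053 ]] [0.55   0.3378 0.053 ] [0.0852 0.1725 0.0874 0.1695]
```

```bash
cat >> h.py <<'E'
from scipy.spatial.transform import Rotation as Ro
def plan(x,y,z,yaw):
    "turn (deg about tool z) first, then shift (mm) in the turned axes"
    s=bot.get_state();R=Ro.from_euler("xyz",s["orientation"]);T=Ro.from_euler("xyz",[np.pi,0,yaw])
    rv=np.degrees((R.inv()*T).as_rotvec());d=T.inv().apply(np.array([x,y,z])-s["tcp_pos"])*1e3
    print("turn",rv.round(1),"shift",d.round(1))
def st():
    s=bot.get_state();print("t",round(s["t"],1),s["tcp_pos"].round(4),s["orientation"].round(3),"w",round(s["width"],4),"g",round(s["grip_force"],1),"F",s["wrist_force"].round(1))
E
python3 -c "
from h import *
st();plan(.588,.006,.2,1.48)"
```

```text
t 0.1 [ 0.1712 -0.5222  0.2302] [-3.139 -0.     0.317] w 0.0855 g 0.0 F [-0.3  0.8  0. ]
turn [ -0.1  -0.1 -66.6] shift [563.8 367.1  30.2]
```

```bash
python3 -m pendant '[[[0,0,0],[0,0,-7.4],1],[[0,0,0],[0,0,-7.4],1],[[0,0,0],[0,0,-7.4],1],[[0,0,0],[0,0,-7.4],1],[[0,0,0],[0,0,-7.4],1],[[0,0,0],[0,0,-7.4],1],[[0,0,0],[0,0,-7.4],1],[[0,0,0],[0,0,-7.4],1],[[0,0,0],[0,0,-7.4],1]]' 40
python3 -m pendant '[[[35,23,0],[0,0,0],1],[[35,23,0],[0,0,0],1],[[35,23,0],[0,0,0],1],[[35,23,0],[0,0,0],1],[[35,23,0],[0,0,0],1],[[35,23,0],[0,0,0],1],[[35,23,0],[0,0,0],1],[[35,23,0],[0,0,0],1]]'
python3 -m pendant '[[[35,23,0],[0,0,0],1],[[35,23,0],[0,0,0],1],[[35,23,0],[0,0,0],1],[[35,23,0],[0,0,0],1],[[35,23,0],[0,0,0],1],[[35,23,0],[0,0,0],1],[[35,23,0],[0,0,0],1],[[0,0,0],[0,0,0],1]]'
python3 -c "
from h import *
st();plan(.588,.006,.1,1.48)"
```

```text
t: 1.0
tcp_pos: [0.1713, -0.5223, 0.2306]
orientation: [-3.141, -0.001, 1.484]
wrist_force: [-0.3, 0.0, -0.0]
width: 0.0851
grip_force: 0.0
t: 1.8
tcp_pos: [0.3808, -0.259, 0.2309]
orientation: [-3.141, -0.0, 1.479]
wrist_force: [0.5, -0.4, -0.2]
width: 0.0855
grip_force: 0.0
t: 2.6
tcp_pos: [0.5646, -0.0273, 0.2297]
orientation: [-3.14, -0.002, 1.485]
wrist_force: [-0.6, -0.2, -1.1]
width: 0.0855
grip_force: 0.0
t 2.6 [ 0.5646 -0.0273  0.2297] [-3.140e+00 -2.000e-03  1.485e+00] w 0.0855 g 0.0 F [-0.6 -0.2 -1.1]
turn [-0.1 -0.1  0.3] shift [ 35.3  20.3 129.7]
```

```bash
python3 -m pendant '[[[35,20,20],[0,0,0],1],[[0,0,35],[0,0,0],1],[[0,0,40],[0,0,0],1],[[0,0,30],[0,0,0],1],[[0,0,0],[0,0,0],1],[[0,0,0],[0,0,0],1]]'
python3 - <<'E'
from h import *
st()
a=shot("side");b=shot("top")
R=lambda a,f:cv2.resize(a,None,fx=f,fy=f,interpolation=cv2.INTER_CUBIC)
cv2.imwrite("pics/m2.png",np.hstack([R(a[170:250,265:345],5),R(b[150:230,260:340],5)]))
E
```

```text
t: 3.2
tcp_pos: [0.5856, 0.0012, 0.1062]
orientation: [-3.14, 0.0, 1.479]
wrist_force: [-0.3, 0.9, 0.2]
width: 0.0855
grip_force: 0.0
t 3.2 [0.5856 0.0012 0.1062] [-3.14   0.     1.479] w 0.0855 g 0.0 F [-0.3  0.9  0.2]
```

View pics/m2.png

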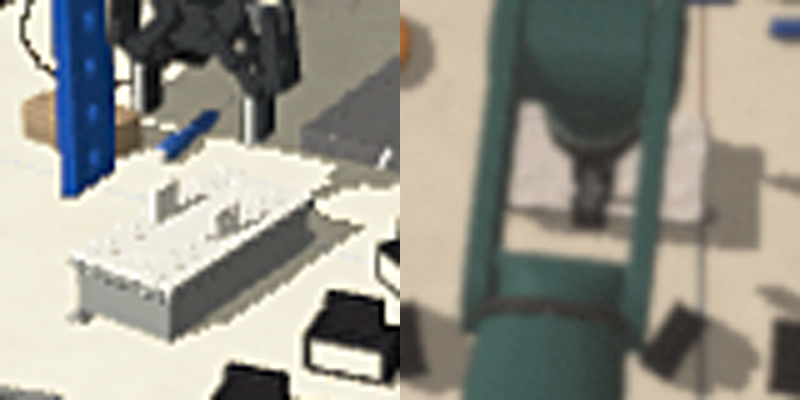

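```bash
python3 - <<'E'
from h import *
np.set_printoptions(precision=4,suppress=True)
f=lambda p:(np.array(p)+.5)/5-.5+(265,170)
for z in(.1,.106,.115): print(z,plane("side",f((147,112)),z),plane("side",f((258,143)),z))
for p in[(165,182),(229,209)]: print(plane("side",f(p),.066))
plan(.588,.006,.066,1.48)
E
```

```text
0.1 [ 0.6523 -0.032   0.1   ] [ 0.5577 -0.0282  0.1   ]
0.106 [ 0.645  -0.0212  0.106 ] [ 0.5513 -0.0174  0.106 ]
0.115 [ 0.634 -0.005  0.115] [ 0.5416 -0.0013  0.115 ]
[ 0.6179 -0.0013  0.066 ]
[0.5575 0.0111 0.066 ]
turn [ 0.3  0.  -0.1] shift [ 4.9  0.1 43. ]
```

```bash
python3 -m pendant '[[[5,2,20],[0,0,0],1],[[0,0,20],[0,0,0],1],[[0,0,18],[0,0,0],1],[[0,0,0],[0,0,0],1],[[0,0,0],[0,0,0],0],[[0,0,0],[0,0,0],0],[[0,0,0],[0,0,0],0],[[0,0,0],[0,0,0],0],[[0,0,0],[0,0,0],0],[[0,0,0],[0,0,0],0],[[0,0,0],[0,0,0],0]]' 40
python3 -c "
from h import *
st()"
```

```text
t: 4.4
tcp_pos: [0.5908, 0.0062, 0.0522]
orientation: [3.135, 0.0, 1.479]
wrist_force: [-0.6, 0.9, 6.3]
width: 0.046
grip_force: 43.2
t 4.4 [0.5908 0.0062 0.0522] [3.135 0.    1.479] w 0.046 g 43.2 F [-0.6  0.9  6.3]
```

```bash
python3 -m pendant '[[[0,0,-5],[0,0,0],0],[[0,0,-8],[0,0,0],0],[[0,0,-10],[0,0,0],0],[[0,0,-15],[0,0,0],0],[[0,0,-20],[0,0,0],0],[[0,0,-20],[0,0,0],0],[[0,0,-20],[0,0,0],0],[[0,0,0],[0,0,0],0],[[0,0,0],[0,0,0],0]]'
python3 - <<'E'
from h import *
st();plan(.569,-.318,.15,1.571+.015)
a=shot("side")
R=lambda a,f:cv2.resize(a,None,fx=f,fy=f,interpolation=cv2.INTER_CUBIC)
cv2.imwrite("pics/m3.png",R(a[150:250,255:355],4))
E
```

```text
t: 5.3
tcp_pos: [0.5886, 0.0064, 0.147]
orientation: [3.14, 0.0, 1.479]
wrist_force: [0.2, -0.2, -1.4]
width: 0.046
grip_force: 42.3
t 5.3 [0.5886 0.0064 0.147 ] [3.14  0.    1.479] w 0.046 g 42.3 F [ 0.2 -0.2 -1.4]
turn [ 0.1  0.  -6.1] shift [-324.1  -24.5   -3. ]
```

View pics/m3.png

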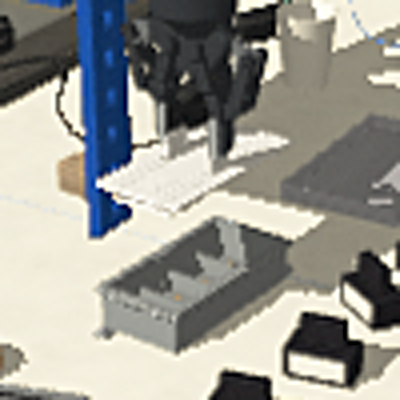

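```bash
python3 -m pendant '[[[0,0,0],[0,0,-6.1],0],[[-20,-2,0],[0,0,0],0],[[-30,-2,0],[0,0,0],0],[[-30,-2,0],[0,0,0],0],[[-30,-3,0],[0,0,0],0],[[-30,-2,0],[0,0,0],0],[[-30,-2,0],[0,0,0],0],[[-30,-3,0],[0,0,0],0],[[-30,-2,0],[0,0,0],0],[[-30,-2,0],[0,0,0],0],[[-30,-2,0],[0,0,0],0],[[-20,-2,0],[0,0,0],0]]'
python3 -m pendant '[[[-13,0,20],[0,0,0],0],[[0,0,20],[0,0,0],0],[[0,0,20],[0,0,0],0],[[0,0,15],[0,0,0],0],[[0,0,0],[0,0,0],0],[[0,0,0],[0,0,0],0]]'
python3 - <<'E'
from h import *
st();plan(.569,-.318,.03,1.571+.015)
a=shot("side")
R=lambda a,f:cv2.resize(a,None,fx=f,fy=f,interpolation=cv2.INTER_CUBIC)
cv2.imwrite("pics/m4.png",R(a[130:230,310:430],4))
E
```

```text
t: 6.55
tcp_pos: [0.5679, -0.3055, 0.1441]
orientation: [-3.138, -0.002, 1.584]
wrist_force: [0.7, 0.7, -2.1]
width: 0.0461
grip_force: 42.3
t: 7.15
tcp_pos: [0.5692, -0.3166, 0.071]
orientation: [-3.141, -0.001, 1.586]
wrist_force: [0.8, 0.9, -1.4]
width: 0.0461
grip_force: 42.3
t 7.2 [ 0.5692 -0.3166  0.071 ] [-3.141e+00 -1.000e-03  1.586e+00] w 0.0461 g 42.3 F [ 0.8  0.9 -1.4]
turn [-0. -0.  0.] shift [-1.4 -0.3 41. ]
```

View pics/m4.png

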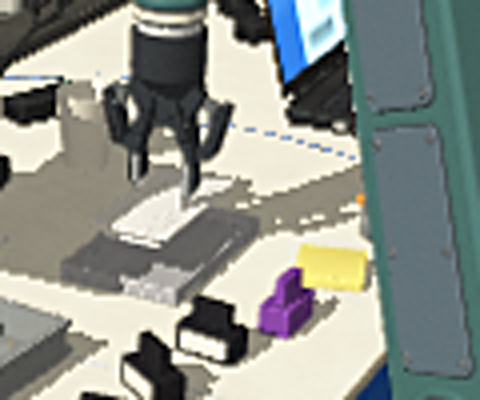

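```bash
python3 -m pendant '[[[0,0,15],[0,0,0],0],[[0,0,12],[0,0,0],0],[[0,0,8],[0,0,0],0],[[0,0,4],[0,0,0],0],[[0,0,2],[0,0,0],0],[[0,0,0],[0,0,0],0],[[0,0,0],[0,0,0],0]]'
python3 -m pendant '[[[0,0,0],[0,0,0],1],[[0,0,0],[0,0,0],1],[[0,0,0],[0,0,0],1],[[0,0,0],[0,0,0],1],[[0,0,0],[0,0,0],1],[[0,0,0],[0,0,0],1],[[0,0,-10],[0,0,0],1],[[0,0,-20],[0,0,0],1],[[0,0,-30],[0,0,0],1],[[0,0,-40],[0,0,0],1],[[0,0,-40],[0,0,0],1],[[0,0,0],[0,0,0],1]]'
python3 - <<'E'
from h import *
st();plan(.4324,-.1492,.15,3.054)
a=shot("side");b=shot("top","top5")
R=lambda a,f:cv2.resize(a,None,fx=f,fy=f,interpolation=cv2.INTER_CUBIC)
cv2.imwrite("pics/m5.png",np.hstack([R(a[130:230,310:410],4),R(b[150:250,330:430],4)]))
E
```

```text
t: 7.9
tcp_pos: [0.5697, -0.3172, 0.0308]
orientation: [3.141, 0.001, 1.586]
wrist_force: [-0.0, 0.1, -0.4]
width: 0.0463
grip_force: 42.3
t: 9.1
tcp_pos: [0.5724, -0.319, 0.1803]
orientation: [3.128, 0.009, 1.586]
wrist_force: [0.2, -0.6, 0.6]
width: 0.0859
grip_force: 0.0
t 9.1 [ 0.5724 -0.319   0.1803] [3.128 0.009 1.586] w 0.0859 g 0.0 F [ 0.2 -0.6  0.6]
turn [  0.2   1.  -84.1] shift [154.4 156.9  30.3]
```

View pics/m5.png

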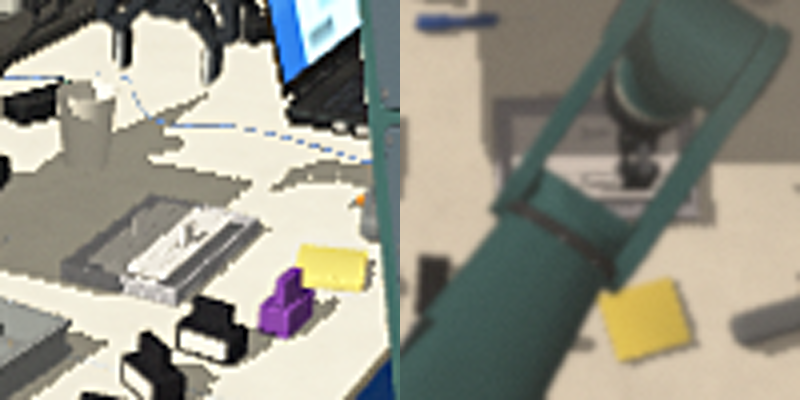

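```bash
python3 -m pendant '[[[0,0,0],[0,1,-8.4],0.5],[[0,0,0],[0,0,-8.4],0.5],[[0,0,0],[0,0,-8.4],0.5],[[0,0,0],[0,0,-8.4],0.5],[[0,0,0],[0,0,-8.4],0.5],[[0,0,0],[0,0,-8.4],0.5],[[0,0,0],[0,0,-8.4],0.5],[[0,0,0],[0,0,-8.4],0.5],[[0,0,0],[0,0,-8.4],0.5],[[0,0,0],[0,0,-8.4],0.5]]'
python3 - <<'E'
from h import *
st();plan(.4324,-.1492,.1,3.054)
a=shot("side","side6");b=shot("top","top6")
R=lambda a,f:cv2.resize(a,None,fx=f,fy=f,interpolation=cv2.INTER_CUBIC)
cv2.imwrite("pics/m6.png",np.hstack([R(a[190:250,270:336],6),R(b[160:220,268:334],6)]))
E
```

```text
t: 10.2
tcp_pos: [0.5683, -0.3163, 0.1678]
orientation: [3.122, -0.007, 3.058]
wrist_force: [-0.6, -0.1, -0.2]
width: 0.0426
grip_force: 0.0
t 10.2 [ 0.5683 -0.3163  0.1678] [ 3.122 -0.007  3.058] w 0.0426 g 0.0 F [-0.6 -0.1 -0.2]
turn [ 1.1 -0.4  0.2] shift [150.  154.5  67.8]
```

View pics/m6.png

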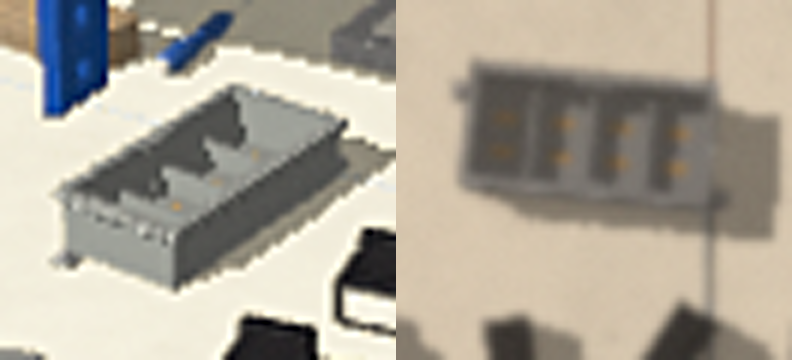

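```bash
python3 - <<'E'
from h import *
np.set_printoptions(precision=4,suppress=True)
f=lambda p,o,off:((np.array(p)-off+.5)/6-.5+o)
def rep(n,W):
    W=np.array(W);y=W[0]-W[1]+W[3]-W[2];print(n,W.mean(0),"yaw",np.arctan2(-y[0],y[1]),np.linalg.norm(W-np.roll(W,1,0),axis=1))
rep("top",[plane("top",f(p,(268,160),(396,0)),.04) for p in[(475,63),(714,82),(712,207),(462,186)]])
rep("side",[plane("side",f(p,(270,190),(0,0)),.04) for p in[(235,86),(345,125),(178,232),(63,195)][:1]+[(345,125),(178,232),(63,195)]][0:4])
b=cv2.imread("pics/top6.png");u=cv2.resize(b[160:220,268:334],None,fx=6,fy=6,interpolation=cv2.INTER_CUBIC)
h=cv2.cvtColor(u,cv2.COLOR_BGR2HSV);P=[]
for c in blobs((h[:,:,1]>75)&(h[:,:,0]<25)&(np.add.outer(np.arange(360),np.zeros(396))<190)&(np.add.outer(np.zeros(360),np.arange(396))<318),8):
    m=cv2.moments(c);q=np.array([m["m10"]/m["m00"],m["m01"]/m["m00"]]);P.append(plane("top",f(q,(268,160),(0,0)),.006));print(q,P[-1])
P=np.array(P);print(P.mean(0))
E
```

```text
top [0.5909 0.0054 0.04  ] yaw -0.07566864694443726 [0.0855 0.1634 0.0863 0.1696]
side [0.5852 0.0075 0.04  ] yaw -1.6558705600109578 [0.168  0.0849 0.1597 0.079 ]
[279.6367 168.2834] [ 0.5742 -0.0526  0.006 ]
[221.5172 162.6034] [ 0.5779 -0.0125  0.006 ]
[164.3653 156.8344] [0.5817 0.0271 0.006 ]
[106.0268 151.0817] [0.5854 0.0675 0.006 ]
[281.9633 133.2311] [ 0.5989 -0.0541  0.006 ]
[225.1453 128.0541] [ 0.6023 -0.0147  0.006 ]
[167.4643 123.0058] [0.6055 0.0253 0.006 ]
[109.5634 117.6567] [0.609  0.0654 0.006 ]
[0.5919 0.0064 0.006 ]
```

```bash
python3 -m pendant '[[[25,26,0],[1.1,-0.4,0],0.5],[[25,26,0],[0,0,0],0.5],[[25,26,10],[0,0,0],0.5],[[25,26,20],[0,0,0],0.5],[[25,26,20],[0,0,0],0.5],[[25,25,18],[0,0,0],0.5],[[0,0,0],[0,0,0],0.5],[[0,0,0],[0,0,0],0.5]]'
python3 - <<'E'
from h import *
st();plan(.4324,-.1492,.036,3.054)
a=shot("side")
R=lambda a,f:cv2.resize(a,None,fx=f,fy=f,interpolation=cv2.INTER_CUBIC)
cv2.imwrite("pics/m7.png",R(a[170:250,300:400],5))
E
```

```text
t: 11.1
tcp_pos: [0.4328, -0.1484, 0.1007]
orientation: [-3.14, 0.002, 3.05]
wrist_force: [-0.3, -0.5, 0.8]
width: 0.0429
grip_force: 0.0
t 11.1 [ 0.4328 -0.1484  0.1007] [-3.14e+00  2.00e-03  3.05e+00] w 0.0429 g 0.0 F [-0.3 -0.5  0.8]
turn [-0.1  0.1 -0.2] shift [ 0.4 -0.8 64.7]
```

View pics/m7.png

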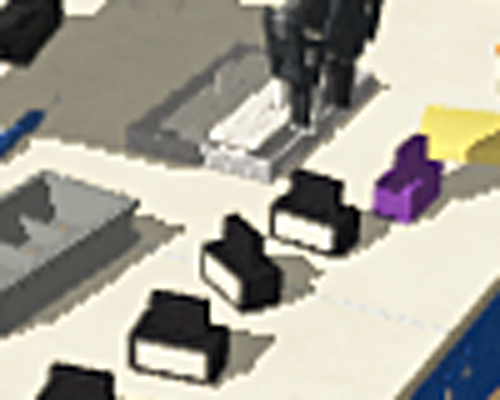

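```bash
python3 -m pendant '[[[0,0,25],[0,0,0],0.5],[[0,0,20],[0,0,0],0.5],[[0,0,15],[0,0,0],0.5],[[0,0,5],[0,0,0],0.5],[[0,0,0],[0,0,0],0],[[0,0,0],[0,0,0],0],[[0,0,0],[0,0,0],0],[[0,0,0],[0,0,0],0],[[0,0,0],[0,0,0],0]]' 60
python3 -m pendant '[[[0,0,-10],[0,0,0],0],[[0,0,-20],[0,0,0],0],[[0,0,-30],[0,0,0],0],[[0,0,-30],[0,0,0],0],[[0,0,0],[0,0,0],0]]'
python3 -c "
from h import *
st();plan(.5848,-.0533,.12,3.054)"
```

```text
t: 12.05
tcp_pos: [0.4356, -0.1503, 0.0385]
orientation: [-3.138, 0.007, 3.052]
wrist_force: [1.1, -1.9, 1.6]
width: 0.0103
grip_force: 61.9
t: 12.55
tcp_pos: [0.4363, -0.1501, 0.132]
orientation: [-3.137, 0.012, 3.052]
wrist_force: [1.3, -0.4, -2.4]
width: 0.0104
grip_force: 61.5
t 12.6 [ 0.4363 -0.1501  0.132 ] [-3.137  0.012  3.052] w 0.0104 g 61.5 F [ 1.3 -0.4 -2.4]
turn [-0.3  0.7 -0.1] shift [-139.5  109.4   12. ]
```

```bash
python3 -m pendant '[[[-20,15,0],[0,0.7,0],0],[[-24,19,0],[0,0,0],0],[[-24,19,0],[0,0,0],0],[[-24,19,0],[0,0,0],0],[[-24,19,0],[0,0,0],0],[[-23,18,0],[0,0,0],0],[[0,0,0],[0,0,0],0],[[0,0,0],[0,0,0],0]]'
python3 - <<'E'
from h import *
st();plan(.5848,-.0533,.085,3.054)
a=shot("side")
R=lambda a,f:cv2.resize(a,None,fx=f,fy=f,interpolation=cv2.INTER_CUBIC)
cv2.imwrite("pics/m8.png",R(a[170:250,270:370],5))
E
```

```text
t: 13.35
tcp_pos: [0.5811, -0.0525, 0.124]
orientation: [-3.14, -0.013, 3.053]
wrist_force: [-1.1, -0.0, -2.1]
width: 0.0103
grip_force: 61.4
t 13.3 [ 0.5811 -0.0525  0.124 ] [-3.14  -0.013  3.053] w 0.0103 g 61.4 F [-1.1 -0.  -2.1]
turn [-0.1 -0.7 -0.1] shift [-3.7 -0.5 39. ]
```

View pics/m8.png

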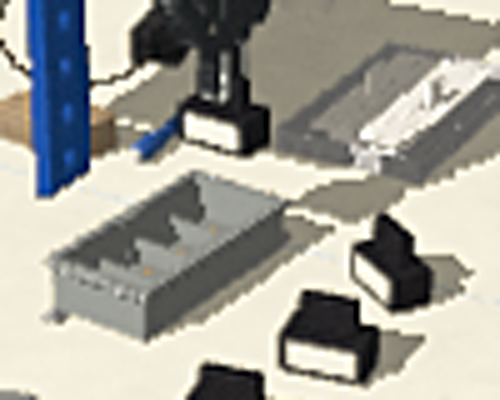

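```bash
python3 -m pendant '[[[-2,0,20],[0,-0.4,0],0],[[0,0,20],[0,0,0],0],[[0,0,0],[0,0,0],0],[[0,0,0],[0,0,0],0]]'
python3 -c "
from h import *
st();plan(.5848,-.0533,.0455,3.054)"
```

```text
t: 13.8
tcp_pos: [0.5829, -0.0538, 0.0856]
orientation: [-3.14, -0.003, 3.051]
wrist_force: [0.7, 0.3, -0.5]
width: 0.0106
grip_force: 61.4
t 13.8 [ 0.5829 -0.0538  0.0856] [-3.140e+00 -3.000e-03  3.051e+00] w 0.0106 g 61.4 F [ 0.7  0.3 -0.5]
turn [-0.1 -0.2 -0.2] shift [-1.8  0.7 40.1]
```

```bash
python3 -m pendant '[[[-1,0.6,10],[0,-0.2,-0.2],0],[[0,0,10],[0,0,0],0],[[0,0,7],[0,0,0],0],[[0,0,7],[0,0,0],0],[[0,0,5],[0,0,0],0],[[0,0,0],[0,0,0],0],[[0,0,0],[0,0,0],0]]'
python3 -c "
from h import *
st();plan(.5848,-.0533,.0455,3.054)"
```

```text
t: 14.5
tcp_pos: [0.5862, -0.055, 0.059]
orientation: [-3.135, 0.008, 3.055]
wrist_force: [-20.4, -2.8, 45.4]
width: 0.0107
grip_force: 69.5
t 14.5 [ 0.5862 -0.055   0.059 ] [-3.135  0.008  3.055] w 0.0107 g 69.5 F [-20.4  -2.8  45.4]
turn [-0.4  0.4  0.1] shift [ 1.6  1.6 13.5]
```

```bash
python3 -m pendant '[[[0,0,-8],[0,0,0],0],[[0,0,-9],[0,0,0],0],[[0,0,0],[0,0,0],0],[[0,0,0],[0,0,0],0]]'
python3 - <<'E'
from h import *
st()
a=shot("side","side9");b=shot("top","top9")
R=lambda a,f:cv2.resize(a,None,fx=f,fy=f,interpolation=cv2.INTER_CUBIC)
cv2.imwrite("pics/m9.png",np.hstack([R(a[180:240,275:341],6),R(b[155:215,268:334],6)]))
E
```

```text
t: 14.9
tcp_pos: [0.5845, -0.0527, 0.0627]
orientation: [-3.14, 0.0, 3.055]
wrist_force: [0.1, 0.6, -3.3]
width: 0.0104
grip_force: 62.0
t 14.9 [ 0.5845 -0.0527  0.0627] [-3.14   0.     3.055] w 0.0104 g 62.0 F [ 0.1  0.6 -3.3]
```

View pics/m9.png

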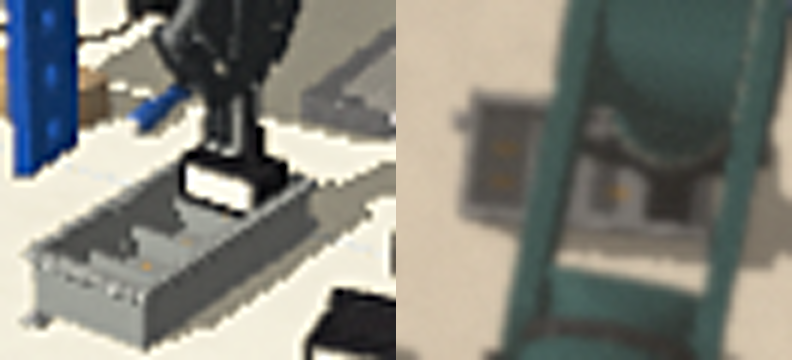

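```bash
python3 - <<'E'
from h import *
np.set_printoptions(precision=4,suppress=True)
a=cv2.imread("pics/side9.png");F=6
u=cv2.resize(a[180:240,275:341],None,fx=F,fy=F,interpolation=cv2.INTER_CUBIC)
g=cv2.cvtColor(u,cv2.COLOR_BGR2GRAY);m=np.zeros_like(g);m[155:215,178:262]=g[155:215,178:262]>190
for c in blobs(m,200):
    M=cv2.moments(c);q=np.array([M["m10"]/M["m00"],M["m01"]/M["m00"]]);p=(q+.5)/F-.5+(275,180)
    print(q,cv2.contourArea(c),cv2.minAreaRect(c),[plane("side",p,z) for z in(.037,.039,.041)])
# check: side projected expected +y face centre for pack at TCP, and expected orange contact slot1
c=np.array([.5845,-.0527]);ax=np.array([.087,.996])
print(proj("side",[*(c+.016*ax),.039]))
# case check in side view: orange contacts
h=cv2.cvtColor(u,cv2.COLOR_BGR2HSV);o=((h[:,:,1]>110)&(h[:,:,0]<28)).astype(np.uint8);o[:, :120]=0;o[:220]=0;o[:,220:]=0
for c in blobs(o,5):
    M=cv2.moments(c);q=np.array([M["m10"]/M["m00"],M["m01"]/M["m00"]]);print("or",q,plane("side",(q+.5)/F-.5+(275,180),.006))
E
```

```text
[217.5623 188.2637] 1503.0 ((217.39598083496094, 188.3343048095703), (68.94065856933594, 26.969398498535156), 17.281497955322266) [array([ 0.5874, -0.0403,  0.037 ]), array([ 0.5854, -0.037 ,  0.039 ]), array([ 0.5833, -0.0337,  0.041 ])]
[310.6874 210.9486]
```

```bash
python3 - <<'E'
from h import *
np.set_printoptions(precision=4,suppress=True)
F=6
for nm in("side6","side0"):
  if nm=="side0":continue
  a=cv2.imread(f"pics/{nm}.png");u=cv2.resize(a[190:250,270:336],None,fx=F,fy=F,interpolation=cv2.INTER_CUBIC)
  h=cv2.cvtColor(u,cv2.COLOR_BGR2HSV);o=((h[:,:,1]>90)&(h[:,:,0]<28)&(h[:,:,2]>100)).astype(np.uint8);o[:120]=0;o[:,:100]=0;o[225:]=0;o[:,300:]=0
  for c in blobs(o,3):
    M=cv2.moments(c);q=np.array([M["m10"]/M["m00"],M["m01"]/M["m00"]]);print("or",q,cv2.contourArea(c),cv2.boundingRect(c),plane("side",(q+.5)/F-.5+(270,190),.006))
for P in[(.5989,-.0541,.006),(.6023,-.0147,.006),(.6055,.0253,.006),(.5742,-.0526,.006)]: print((proj("side",P)-(270,190)+.5)*F-.5)
# case bottom/rim vertical corner check: front (-x,+y) rim corner for centre c
for c in[(.590,.0065),(.5919,.0064),(.587,.0075)]:
  X=np.array([.9962,-.087]);Y=np.array([.087,.9962])
  for sx,sy in[(-1,1),(1,1),(-1,-1),(1,-1)]:
    p=np.array(c)+sx*.044*X+sy*.086*Y;print(c,sx,sy,((proj("side",[*p,.04])-(270,190)+.5)*F-.5).round(1),((proj("top",[*p,.04])-(268,160)+.5)*F-.5+(396,0)).round(1))
E
```

```text
or [176.25 206.  ] 20.0 (173, 204, 7, 5) [0.6031 0.0151 0.006 ]
[243.6792 160.0501]
[204.4181 185.4012]
[163.336 212.267]
[277.2041 170.785 ]
(0.59, 0.0065) -1 1 [170.7 235.8] [456.  187.3]
(0.59, 0.0065) 1 1 [ 48.2 191.1] [469.8  60.8]
(0.59, 0.0065) -1 -1 [347.3 119.6] [709.3 211.1]
(0.59, 0.0065) 1 -1 [229.8  81.9] [721.1  84.1]
(0.5919, 0.0064) -1 1 [167.9 234.8] [456.2 184.6]
(0.5919, 0.0064) 1 1 [ 45.6 190.2] [470.   58.1]
(0.5919, 0.0064) -1 -1 [344.6 118.8] [709.5 208.3]
(0.5919, 0.0064) 1 -1 [227.2  81.1] [721.3  81.4]
(0.587, 0.0075) -1 1 [174.3 238. ] [454.4 191.7]
(0.587, 0.0075) 1 1 [ 51.5 193.2] [468.3  65.1]
(0.587, 0.0075) -1 -1 [350.9 121.4] [707.8 215.4]
(0.587, 0.0075) 1 -1 [233.   83.6] [719.7  88.4]
```

```bash
python3 - <<'E'
from h import *
np.set_printoptions(precision=4,suppress=True)
X=np.array([.9962,-.087]);Y=np.array([.087,.9962]);c=np.array([.5845,-.0527])
a=proj("side",[*(c+.016*Y+.026*X),.039]);b=proj("side",[*(c+.016*Y-.026*X),.039])
print(a,b,np.degrees(np.arctan2(*(b-a)[::-1])),np.linalg.norm(b-a)*6)
# case wall edges in side6: lower edge of +y wall and near -x long rim edges by Canny/Hough
g=cv2.cvtColor(cv2.imread("pics/top6.png"),cv2.COLOR_BGR2HSV)
F=8;u=cv2.resize(g[160:220,268:334],None,fx=F,fy=F,interpolation=cv2.INTER_LINEAR).astype(float)
for nm,row in(("mid-row scan",None),):
  # scan along case y through centre line at x offsets, print V profile at divider height .022 positions
  for xo in(-.02,.02):
    pr=[]
    for s in np.arange(-.1,.1005,.002):
        p=np.array([.589,.0060])+xo*X+s*Y;q=proj("top",[*p,.03]);q=(q-(268,160)+.5)*F-.5
        pr.append(int(u[int(round(q[1])),int(round(q[0])),2]))
    print(xo,pr)
  pr=[]
  for s in np.arange(-.06,.0605,.002):
        p=np.array([.589,.0060])+.03*Y+s*X;q=proj("top",[*p,.04]);q=(q-(268,160)+.5)*F-.5
        pr.append((int(round(s*1000)),int(u[int(round(q[1])),int(round(q[0])),1]),int(u[int(round(q[1])),int(round(q[0])),2])))
  print(pr)
  pr=[]
  for s in np.arange(-.1,.1005,.002):
        p=np.array([.589,.0060])+0.038*X+s*Y;q=proj("top",[*p,.04]);q=(q-(268,160)+.5)*F-.5
        pr.append((int(round(s*1000)),int(u[int(round(q[1])),int(round(q[0])),2])))
  print(pr[:14],pr[-14:])
E
```

```text
[304.8905 209.031 ] [316.5859 212.9008] 18.308255264082533 73.91385541075239
-0.02 [128, 128, 128, 126, 124, 123, 120, 118, 117, 120, 122, 123, 123, 124, 124, 126, 128, 128, 129, 126, 123, 111, 98, 91, 85, 84, 85, 88, 93, 101, 112, 118, 121, 123, 124, 125, 125, 124, 123, 117, 106, 97, 92, 89, 87, 86, 87, 87, 93, 100, 110, 119, 123, 126, 127, 128, 129, 130, 125, 119, 110, 99, 93, 88, 86, 85, 86, 88, 92, 98, 99, 98, 95, 91, 89, 88, 87, 88, 88, 89, 89, 88, 88, 87, 86, 87, 87, 88, 89, 97, 107, 124, 136, 156, 176, 190, 204, 209, 212, 214, 216]
0.02 [131, 129, 129, 129, 129, 127, 125, 121, 120, 121, 123, 123, 121, 121, 120, 119, 119, 117, 116, 113, 108, 98, 91, 86, 84, 84, 83, 87, 92, 99, 106, 108, 110, 112, 110, 110, 109, 104, 101, 98, 92, 88, 85, 84, 84, 84, 85, 88, 92, 99, 106, 112, 113, 112, 113, 114, 114, 116, 112, 105, 98, 90, 87, 86, 84, 84, 85, 89, 92, 94, 95, 96, 94, 91, 87, 85, 84, 85, 86, 86, 85, 85, 84, 84, 84, 84, 84, 88, 91, 99, 105, 116, 126, 132, 138, 144, 153, 168, 177, 190, 202]
[(-60, 48, 179), (-58, 48, 163), (-56, 47, 147), (-54, 47, 138), (-52, 47, 132), (-50, 46, 127
[... 434 characters left out ...]
10, 40, 87), (12, 35, 86), (14, 33, 84), (16, 28, 83), (18, 27, 84), (20, 27, 84), (22, 29, 85), (24, 29, 85), (26, 30, 84), (28, 30, 82), (30, 29, 81), (32, 29, 79), (34, 28, 84), (36, 28, 88), (38, 28, 100), (40, 28, 116), (42, 31, 133), (44, 36, 153), (46, 41, 172), (48, 44, 186), (50, 47, 201), (52, 48, 207), (54, 48, 211), (56, 49, 210), (58, 49, 210), (60, 49, 210)]
[(-100, 217), (-98, 216), (-96, 216), (-94, 214), (-92, 213), (-90, 207), (-88, 200), (-86, 187), (-84, 166), (-82, 147), (-80, 133), (-78, 121), (-76, 112), (-74, 106)] [(74, 104), (76, 110), (78, 113), (80, 119), (82, 129), (84, 145), (86, 163), (88, 185), (90, 199), (92, 204), (94, 210), (96, 210), (98, 212), (100, 212)]
```

```bash
python3 -m pendant '[[[0,-3,-3],[0,0,0],0],[[0,0,0],[0,0,0],0],[[0,0,5],[0,0,0],0],[[0,0,4],[0,0,0],0],[[0,0,4],[0,0,0],0],[[0,0,3],[0,0,0],0],[[0,0,0],[0,0,0],0]]'
python3 -c "
from h import *
st();plan(.5848,-.0533,.0455,3.054)"
```

```text
t: 15.7
tcp_pos: [0.5842, -0.0558, 0.05]
orientation: [-3.14, 0.0, 3.055]
wrist_force: [-0.8, 0.8, -1.6]
width: 0.01
grip_force: 62.0
t 15.7 [ 0.5842 -0.0558  0.05  ] [-3.14   0.     3.055] w 0.01 g 62.0 F [-0.8  0.8 -1.6]
turn [-0.1  0.   0.1] shift [-0.4  2.5  4.5]
```

```bash
python3 -m pendant '[[[0,0,4],[0,0,0],0],[[0,0,2],[0,0,0],0],[[0,0,0],[0,0,0],0]]'
python3 -m pendant '[[[0,0,0],[0,0,0],0.3],[[0,0,0],[0,0,0],0.3],[[0,0,0],[0,0,0],0.3],[[0,0,-10],[0,0,0],0.3],[[0,0,-25],[0,0,0],0.3],[[0,0,-35],[0,0,0],0.3],[[0,0,0],[0,0,0],0.3]]'
python3 -c "
from h import *
st();plan(.4342,-.0568,.11,2.564)"
```

```text
t: 16.0
tcp_pos: [0.5848, -0.0559, 0.0447]
orientation: [-3.14, 0.002, 3.055]
wrist_force: [-0.3, -0.7, -1.2]
width: 0.0102
grip_force: 62.0
t: 16.7
tcp_pos: [0.5885, -0.0565, 0.1224]
orientation: [-3.138, 0.015, 3.055]
wrist_force: [0.6, -0.5, 1.3]
width: 0.0258
grip_force: 0.0
t 16.7 [ 0.5885 -0.0565  0.1224] [-3.138  0.015  3.055] w 0.0258 g 0.0 F [ 0.6 -0.5  1.3]
turn [ 0.   0.9 28.1] shift [129.1 -84.5  12.4]
```

```bash
cat >> h.py <<'E'
def packs(f=None,xmax=.50):
    t=shot("top",f);F=4;u=cv2.resize(t,None,fx=F,fy=F,interpolation=cv2.INTER_CUBIC)
    h=cv2.cvtColor(u,cv2.COLOR_BGR2HSV);m=(h[:,:,2]<95)&~((h[:,:,0]>60)&(h[:,:,0]<105)&(h[:,:,1]>70))
    for c in blobs(m,300):
        if cv2.contourArea(c)>2000: continue
        w=np.array([plane("top",(p+.5)/F-.5,.03) for p in cv2.boxPoints(cv2.minAreaRect(c))]);o=w.mean(0)
        if not(.35<o[0]<xmax and -.3<o[1]<.26):continue
        e,g=w[1]-w[0],w[2]-w[1];l=e if np.linalg.norm(e)>np.linalg.norm(g) else g
        print(o[:2].round(4),np.linalg.norm(e).round(3),np.linalg.norm(g).round(3),"ang",round((np.arctan2(l[1],l[0])+1.57)%np.pi-1.57,3))
E
python3 -c "
from h import *
packs('top10');shot('side','side10');plan(.447,-.0568,.11,2.564)"
```

```text
[0.3661 0.2299] 0.02 0.05 ang 0.353
[0.4434 0.1642] 0.03 0.06 ang 0.204
turn [-0.1  0.4 28.1] shift [115.8 -76.5   7.2]
```

```bash
python3 -m pendant '[[[0,0,0],[0,0.4,7],0.5],[[0,0,0],[0,0,7],0.5],[[0,0,0],[0,0,7],0.5],[[0,0,0],[0,0,7],0.5],[[20,-14,0],[0,0,0],0.5],[[32,-21,0],[0,0,0],0.5],[[32,-21,0],[0,0,0],0.5],[[32,-20,7],[0,0,0],0.5],[[0,0,0],[0,0,0],0.5],[[0,0,0],[0,0,0],0.5]]'
python3 -c "
from h import *
st();plan(.447,-.0568,.038,2.564);packs();shot('side','side11')
np.set_printoptions(precision=4,suppress=True)
print(proj('side',[.447,-.0568,.054]))
a=cv2.imread('pics/side11.png');g=cv2.cvtColor(a,cv2.COLOR_BGR2GRAY)
F=4;u=cv2.resize(g[195:300,290:385],None,fx=F,fy=F,interpolation=cv2.INTER_CUBIC)
for c in blobs((u<60),100):
  r=cv2.boundingRect(c);print('dark',(np.array(r)/F+(290,195,0,0)).round(1),cv2.contourArea(c)/16)
"
```

```text
t: 17.8
tcp_pos: [0.4447, -0.0562, 0.1074]
orientation: [-3.137, -0.005, 2.566]
wrist_force: [0.7, -0.6, -0.1]
width: 0.0427
grip_force: 0.0
t 17.8 [ 0.4447 -0.0562  0.1074] [-3.137 -0.005  2.566] w 0.0427 g 0.0 F [ 0.7 -0.6 -0.1]
turn [-0.2 -0.3  0.1] shift [-2.3  0.8 69.4]
[0.3666 0.2296] 0.02 0.051 ang 0.323
[ 0.3949 -0.2333] 0.028 0.06 ang 1.543
[0.4434 0.1642] 0.031 0.06 ang 0.198
[347.9933 214.1549]
dark [291.2 285.5  18.   14.5] 164.8125
dark [333.  268.2   4.    3.2] 6.53125
dark [340.5 247.   44.5  53. ] 882.78125
dark [306. 243.  21.  19.] 188.0625
dark [326.  228.2  20.   18.2] 161.625
dark [341.  213.   15.5  19.2] 139.28125
dark [305.2 203.2  17.2  11.2] 103.28125
dark [375.2 197.2   9.8  17. ] 108.8125
dark [353.8 195.    3.    4.2] 9.75
dark [340.2 195.    2.5   6. ] 9.90625
dark [298.8 195.    8.2   6.5] 11.1875
```

```bash
python3 -m pendant '[[[-2,1,25],[0,-0.3,0],0.5],[[0,0,20],[0,0,0],0.5],[[0,0,18],[0,0,0],0.5],[[0,0,6],[0,0,0],0.5],[[0,0,0],[0,0,0],0],[[0,0,0],[0,0,0],0],[[0,0,0],[0,0,0],0],[[0,0,0],[0,0,0],0],[[0,0,0],[0,0,0],0]]' 60
python3 -m pendant '[[[0,0,-10],[0,0,0],0],[[0,0,-20],[0,0,0],0],[[0,0,-30],[0,0,0],0],[[0,0,-30],[0,0,0],0],[[0,0,0],[0,0,0],0]]'
python3 -c "
from h import *
st();plan(.5883,-.0158,.12,3.054)"
```

```text
t: 18.8
tcp_pos: [0.4491, -0.0572, 0.0407]
orientation: [-3.139, 0.005, 2.566]
wrist_force: [0.4, 0.4, 1.3]
width: 0.0101
grip_force: 61.8
t: 19.3
tcp_pos: [0.4509, -0.0572, 0.135]
orientation: [-3.141, 0.011, 2.567]
wrist_force: [0.7, -0.1, -0.6]
width: 0.01
grip_force: 61.5
t 19.3 [ 0.4509 -0.0572  0.135 ] [-3.141  0.011  2.567] w 0.01 g 61.5 F [ 0.7 -0.1 -0.6]
turn [ -0.2   0.6 -27.9] shift [-133.2   53.3   15. ]
```

```bash
python3 -m pendant '[[[0,0,0],[0,0.6,-7],0],[[0,0,0],[0,0,-7],0],[[0,0,0],[0,0,-7],0],[[0,0,0],[0,0,-7],0],[[-22,8,0],[0,0,0],0],[[-27,11,0],[0,0,0],0],[[-27,11,0],[0,0,0],0],[[-27,11,0],[0,0,0],0],[[-27,11,10],[0,0,0],0],[[0,0,10],[0,0,0],0],[[0,0,0],[0,0,0],0],[[0,0,0],[0,0,0],0]]'
python3 -c "
from h import *
st();plan(.5883,-.017,.048,3.054)"
```

```text
t: 20.5
tcp_pos: [0.5803, -0.0161, 0.1072]
orientation: [3.142, -0.013, 3.055]
wrist_force: [-0.0, -0.1, -0.6]
width: 0.01
grip_force: 61.4
t 20.5 [ 0.5803 -0.0161  0.1072] [ 3.142 -0.013  3.055] w 0.01 g 61.4 F [-0.  -0.1 -0.6]
turn [ 0.  -0.7  0.1] shift [-8.  -0.2 59.2]
```

```bash
python3 -m pendant '[[[-6,-0.3,15],[0,-0.5,0],0],[[0,0,12],[0,0,0],0],[[0,0,0],[0,0,0],0],[[0,0,10],[0,0,0],0],[[0,0,8],[0,0,0],0],[[0,0,5],[0,0,0],0],[[0,0,0],[0,0,0],0]]'
python3 -c "
from h import *
st();plan(.5883,-.017,.047,3.054)"
```

```text
t: 21.2
tcp_pos: [0.5979, -0.019, 0.0696]
orientation: [-3.14, 0.028, 3.054]
wrist_force: [9.5, -2.3, 19.3]
width: 0.0103
grip_force: 68.6
t 21.2 [ 0.5979 -0.019   0.0696] [-3.14   0.028  3.054] w 0.0103 g 68.6 F [ 9.5 -2.3 19.3]
turn [-0.1  1.6  0. ] shift [ 9.8  1.1 22.6]
```

```bash
python3 -m pendant '[[[0,0,-8],[0,0,0],0],[[0,0,-10],[0,0,0],0],[[0,0,-10],[0,0,0],0],[[0,0,0],[0,0,0],0],[[0,0,0],[0,0,0],0],[[0,0,0],[0,0,0],0],[[0,0,0],[0,0,0],0]]'
python3 -c "
from h import *
st();plan(.5883,-.017,.047,3.054);shot('side','side12')"
python3 -m pendant '[[[0,0,0],[0,0,0],0],[[0,0,0],[0,0,0],0],[[0,0,0],[0,0,0],0]]'
```

```text
t: 21.9
tcp_pos: [0.587, -0.0166, 0.0852]
orientation: [3.141, -0.003, 3.055]
wrist_force: [-0.0, 0.1, -1.3]
width: 0.0099
grip_force: 65.6
t 21.9 [ 0.587  -0.0166  0.0852] [ 3.141e+00 -3.000e-03  3.055e+00] w 0.0099 g 65.6 F [-0.   0.1 -1.3]
turn [ 0.  -0.2  0.1] shift [-1.3 -0.3 38.2]
t: 22.25
tcp_pos: [0.5877, -0.0168, 0.0862]
orientation: [3.141, -0.001, 3.055]
wrist_force: [-0.5, -0.0, -1.1]
width: 0.0104
grip_force: 65.6
```

```bash
python3 - <<'E'
from h import *
np.set_printoptions(precision=4,suppress=True)
X=np.array([.9962,-.087]);Y=np.array([.087,.9962])
a=cv2.imread("pics/side12.png");g=cv2.cvtColor(a,cv2.COLOR_BGR2GRAY)
c=np.array([.587,-.0166]);z=.0445
p=proj("side",[*(c+.016*Y),z+.015]);print("expect",p)
F=6;x0,y0=int(p[0])-20,int(p[1])-20
u=cv2.resize(g[y0:y0+40,x0:x0+40],None,fx=F,fy=F,interpolation=cv2.INTER_CUBIC)
for k in blobs(u>185,150):
    M=cv2.moments(k);q=(np.array([M["m10"]/M["m00"],M["m01"]/M["m00"]])+.5)/F-.5+(x0,y0)
    print(q,cv2.contourArea(k)/36,cv2.minAreaRect(k)[1:],[plane("side",q,zz) for zz in(z+.013,z+.015,z+.017)])
print("expected face pt",c+.016*Y)
# label on bench for pack C? compare other packs: B, D predicted label at bench
def lab(n,c2,th):
    for s in(1,-1):
        pp=proj("side",[c2[0]-s*.016*np.sin(th),c2[1]+s*.016*np.cos(th),.015]);print(n,s,pp)
lab("B",(.4346,.0546),.157);lab("D",(.4435,.1641),.198)
s0=cv2.cvtColor(cv2.imread("pics/side10.png"),cv2.COLOR_BGR2GRAY);u=cv2.resize(s0[225:270,300:350],None,fx=F,fy=F,interpolation=cv2.INTER_CUBIC)
d=cv2.morphologyEx((u<70).astype(np.uint8),cv2.MORPH_CLOSE,np.ones((5,5)))
for k in cv2.findContours((u>215).astype(np.uint8),cv2.RETR_LIST,cv2.CHAIN_APPROX_NONE)[0]:
    if 800<cv2.contourArea(k)<4000:
        M=cv2.moments(k);q=(np.array([M["m10"]/M["m00"],M["m01"]/M["m00"]])+.5)/F-.5+(300,225);print("lab",q,cv2.contourArea(k)/36,plane("side",q,.015))
E
```

```text
expect [304.6385 209.6582]
[321.8034 227.2917] 8.055555555555555 ((19.0, 25.0), 90.0) [array([0.4759, 0.0739, 0.0575]), array([0.4741, 0.0769, 0.0595]), array([0.4724, 0.08  , 0.0615])]
[307.3994 209.829 ] 45.708333333333336 ((65.9011459350586, 29.058116912841797), 2.385944366455078) [array([ 0.5815, -0.0077,  0.0575]), array([ 0.5794, -0.0044,  0.0595]), array([ 0.5773, -0.0011,  0.0615])]
[291.754  207.4832] 195.91666666666666 ((74.5916976928711, 156.50611877441406), 58.768089294433594) [array([0.6387, 0.0049, 0.0575]), array([0.6365, 0.0081, 0.0595]), array([0.6343, 0.0114, 0.0615])]
[319.4044 202.3973] 51.43055555555556 ((71.16234588623047, 45.76737976074219), 16.389541625976562) [array([ 0.5751, -0.08  ,  0.0575]), array([ 0.573 , -0.0765,  0.0595]), array([ 0.571 , -0.073 ,  0.0615])]
[289.8942 189.6035] 8.944444444444445 ((16.0, 29.0), 90.0) [array([ 0.73  , -0.1188,  0.0575]), array([ 0.7275, -0.1152,  0.0595]), array([ 0.725 , -0.1116,  0.0615])]
expected face pt [ 0.5884 -0.0007]
B 1 [333.9745 241.6264]
B -1 [337.219  236.9023]
D 1 [314.4383 257.135 ]
D -1 [317.8899 251.7202]
lab [313.8716 257.0069] 53.68055555555556 [0.4422 0.1801 0.015 ]
lab [333.7031 241.5404] 49.80555555555556 [0.4331 0.0704 0.015 ]
```

```bash
python3 -m pendant '[[[0,0,-25],[0,0,0],0],[[15,-3,-10],[0,0,0],0],[[27,-5,0],[0,0,0],0],[[27,-5,0],[0,0,0],0],[[27,-5,0],[0,0,0],0],[[27,-5,0],[0,0,0],0],[[15,-3,0],[0,0,0],0],[[0,0,15],[0,0,0],0],[[0,0,20],[0,0,0],0],[[0,0,20],[0,0,0],0],[[0,0,0],[0,0,0],0],[[0,0,0],[0,0,0],0]]'
python3 -c "
from h import *
st()"
```

```text
t: 23.45
tcp_pos: [0.4479, -0.0307, 0.0666]
orientation: [3.141, -0.001, 3.055]
wrist_force: [0.4, -0.2, -1.2]
width: 0.0103
grip_force: 65.6
t 23.4 [ 0.4479 -0.0307  0.0666] [ 3.141e+00 -1.000e-03  3.055e+00] w 0.0103 g 65.6 F [ 0.4 -0.2 -1.2]
```

```bash
python3 -m pendant '[[[0,0,8],[0,0,0],0],[[0,0,6],[0,0,0],0],[[0,0,5],[0,0,0],0],[[0,0,4],[0,0,0],0],[[0,0,2],[0,0,0],0],[[0,0,0],[0,0,0],0],[[0,0,0],[0,0,0],0]]'
python3 -m pendant '[[[0,0,0],[0,0,0],0.5],[[0,0,0],[0,0,0],0.5],[[0,0,0],[0,0,0],0.5],[[0,0,-10],[0,0,0],0.5],[[0,0,-20],[0,0,0],0.5],[[0,0,-20],[0,0,0],0.5],[[0,0,-20],[0,0,0],0.5],[[0,0,0],[0,0,0],0.5],[[0,0,0],[0,0,0],0.5]]'
python3 - <<'E'
from h import *
st()
b=cv2.cvtColor(shot("side","side13"),cv2.COLOR_BGR2GRAY);F=6
u=cv2.resize(b[200:275,295:375],None,fx=F,fy=F,interpolation=cv2.INTER_CUBIC)
for k in cv2.findContours((u>215).astype(np.uint8),cv2.RETR_LIST,cv2.CHAIN_APPROX_NONE)[0]:
    if 700<cv2.contourArea(k)<4000:
        M=cv2.moments(k);q=(np.array([M["m10"]/M["m00"],M["m01"]/M["m00"]])+.5)/F-.5+(295,200);print("lab",q,cv2.contourArea(k)/36,cv2.minAreaRect(k)[1:],plane("side",q,.015))
E
```

```text
t: 24.15
tcp_pos: [0.4481, -0.0307, 0.0434]
orientation: [3.141, -0.001, 3.055]
wrist_force: [-4.6, 1.8, 10.2]
width: 0.01
grip_force: 67.3
t: 25.05
tcp_pos: [0.4482, -0.0308, 0.1117]
orientation: [3.142, 0.0, 3.055]
wrist_force: [0.4, -0.1, -0.7]
width: 0.0425
grip_force: 0.0
t 25.1 [ 0.4482 -0.0308  0.1117] [3.142 0.    3.055] w 0.0425 g 0.0 F [ 0.4 -0.1 -0.7]
lab [313.87525514 257.00771166] 53.68055555555556 ((85.31050872802734, 27.848487854003906), 11.309932708740234) [0.44219506 0.1800569  0.015     ]
lab [333.68939675 241.5369751 ] 49.833333333333336 ((83.0395736694336, 26.25469207763672), 10.954063415527344) [0.43316201 0.07038502 0.015     ]
lab [345.76942318 230.72676915] 38.09722222222222 ((73.68106079101562, 25.930675506591797), 18.434947967529297) [ 0.43131432 -0.01185186  0.015     ]
```

```bash
python3 -m pendant '[[[0,-30,-10],[0,0,0],0.5],[[0,-40,-10],[0,0,0],0.5],[[0,-40,-10],[0,0,0],0.5],[[0,-40,0],[0,0,0],0.5],[[0,-40,0],[0,0,0],0.5],[[0,-40,0],[0,0,0],0.5],[[0,-20,0],[0,0,0],0.5],[[0,0,0],[0,0,0],0.5]]'
python3 - <<'E'
from h import *
np.set_printoptions(precision=4,suppress=True)
st();packs("top14",.7)
b=cv2.imread("pics/top14.png");u=cv2.resize(b[160:220,268:334],None,fx=6,fy=6,interpolation=cv2.INTER_CUBIC)
h=cv2.cvtColor(u,cv2.COLOR_BGR2HSV)
for c in blobs((h[:,:,2]<62),100): 
  w=np.array([plane("top",(p+.5)/6-.5+(268,160),.036) for p in cv2.boxPoints(cv2.minAreaRect(c))]);print("incase",cv2.contourArea(c)/36,w.mean(0),np.linalg.norm(w[1]-w[0]),np.linalg.norm(w[2]-w[1]))
E
```

```text
t: 25.9
tcp_pos: [0.4252, -0.2818, 0.1393]
orientation: [3.14, -0.004, 3.051]
wrist_force: [0.2, 0.5, -0.1]
width: 0.0429
grip_force: 0.0
t 25.9 [ 0.4252 -0.2818  0.1393] [ 3.14  -0.004  3.051] w 0.0429 g 0.0 F [ 0.2  0.5 -0.1]
[0.3663 0.2286] 0.019 0.049 ang 0.277
[ 0.4306 -0.0268] 0.057 0.032 ang -0.164
[0.4345 0.0547] 0.03 0.059 ang 0.157
[0.4434 0.1643] 0.03 0.06 ang 0.194
incase 18.333333333333332 [ 0.4469 -0.0277  0.036 ] 0.020799860520285384 0.016848953554390464
incase 23.055555555555557 [0.448  0.0572 0.036 ] 0.020642532405828362 0.022051251749849104
incase 75.72222222222223 [ 0.5837 -0.0536  0.036 ] 0.05662538142052298 0.026099288298502693
```

```bash
python3 -m pendant '[[[0,30,0],[0,0,0],0.5],[[0,40,0],[0,0,0],0.5],[[0,40,0],[0,0,0],0.5],[[0,40,0],[0,0,0],0.5],[[0,40,0],[0,0,0],0.5],[[0,40,0],[0,0,0],0.5],[[15,21,20],[0,0,0.5],0.5],[[0,0,20],[0,0,0],0.5],[[0,0,0],[0,0,0],0.5],[[0,0,0],[0,0,0],0.5]]'
python3 -c "
from h import *
st();plan(.432,-.0295,.039,3.045)"
```

```text
t: 26.95
tcp_pos: [0.4325, -0.0276, 0.1011]
orientation: [3.141, -0.002, 3.048]
wrist_force: [0.3, -0.0, 0.3]
width: 0.0431
grip_force: 0.0
t 26.9 [ 0.4325 -0.0276  0.1011] [ 3.141e+00 -2.000e-03  3.048e+00] w 0.0431 g 0.0 F [ 0.3 -0.   0.3]
turn [ 0.  -0.1  0.2] shift [ 0.3 -2.  62.1]
```

```bash
python3 -m pendant '[[[0,-2,20],[0,0,0],0.5],[[0,0,20],[0,0,0],0.5],[[0,0,15],[0,0,0],0.5],[[0,0,9],[0,0,0],0.5],[[0,0,0],[0,0,0],0.5],[[0,0,0],[0,0,0],0.5],[[0,0,0],[0,0,0],0],[[0,0,0],[0,0,0],0],[[0,0,0],[0,0,0],0],[[0,0,0],[0,0,0],0],[[0,0,0],[0,0,0],0]]' 100
python3 -m pendant '[[[0,0,-10],[0,0,0],0],[[0,0,-20],[0,0,0],0],[[0,0,-30],[0,0,0],0],[[0,0,-30],[0,0,0],0],[[0,0,0],[0,0,0],0],[[0,0,0],[0,0,0],0],[[0,0,0],[0,0,0],0]]'
cat >> h.py <<'E'
def label(dz,yaw=3.054):
    "held pack: dz = TCP height above pack bottom; label on +y face"
    s=bot.get_state();c=s["tcp_pos"];th=s["orientation"][2]-np.pi;Y=np.array([-np.sin(th),np.cos(th)]);X=np.array([np.cos(th),np.sin(th)])
    z=c[2]-dz+.015;e=[*(c[:2]+.016*Y),z];p=proj("side",e);F=6;x0,y0=int(p[0])-16,int(p[1])-16
    a=proj("side",[*(np.array(e[:2])+.026*X),z]);print("expect",p.round(1),"edge ang",np.degrees(np.arctan2(*(p-a)[::-1])).round(1))
    g=cv2.cvtColor(shot("side"),cv2.COLOR_BGR2GRAY);u=cv2.resize(g[y0:y0+32,x0:x0+32],None,fx=F,fy=F,interpolation=cv2.INTER_CUBIC)
    for k in cv2.findContours((u>190).astype(np.uint8),cv2.RETR_LIST,cv2.CHAIN_APPROX_NONE)[0]:
        A=cv2.contourArea(k)/36
        if 20<A<80:
            M=cv2.moments(k);q=(np.array([M["m10"]/M["m00"],M["m01"]/M["m00"]])+.5)/F-.5+(x0,y0);w=plane("side",q,z)
            print("label",q.round(1),"area",round(A),np.round(cv2.minAreaRect(k)[1:][1],1),np.round(cv2.minAreaRect(k)[1],0),"off X,Y mm",(1e3*np.array([(w-e)[:2]@X,(w-e)[:2]@Y])).round(1))
E
python3 -c "
from h import *
st();label(.0385)"
```

```text
t: 28.05
tcp_pos: [0.4337, -0.0305, 0.0385]
orientation: [3.141, 0.001, 3.047]
wrist_force: [0.2, 0.1, 6.3]
width: 0.0097
grip_force: 98.8
t: 28.75
tcp_pos: [0.4317, -0.0302, 0.1256]
orientation: [3.141, -0.005, 3.046]
wrist_force: [-0.3, -0.2, -1.3]
width: 0.0096
grip_force: 98.0
t 28.8 [ 0.4317 -0.0302  0.1256] [ 3.141 -0.005  3.046] w 0.0096 g 98.0 F [-0.3 -0.2 -1.3]
expect [346.4 207.4] edge ang 17.4
label [346.8 207.7] area 52 16.8 [78. 30.] off X,Y mm [-2.2  0.9]
```

```bash
python3 -c "
from h import *
plan(.589,-.017,.11,3.054)"

```

```text
turn [ 0.  -0.3 -0.4] shift [-155.7   26.9   15.4]
```

```bash
python3 -m pendant '[[[-18,3,0],[0,-0.3,-0.4],0],[[-25,4,0],[0,0,0],0],[[-25,4,0],[0,0,0],0],[[-25,4,0],[0,0,0],0],[[-25,5,0],[0,0,0],0],[[-23,4,0],[0,0,0],0],[[-15,3,10],[0,0,0],0],[[0,0,5],[0,0,0],0],[[0,0,0],[0,0,0],0],[[0,0,0],[0,0,0],0],[[0,0,0],[0,0,0],0],[[0,0,0],[0,0,0],0]]'
python3 -c "
from h import *
st();plan(.589,-.017,.045,3.054);label(.0385)"

```

```text
t: 30.0
tcp_pos: [0.5906, -0.0175, 0.1137]
orientation: [3.141, 0.005, 3.053]
wrist_force: [-0.1, 0.4, -1.6]
width: 0.0092
grip_force: 98.0
t 30.0 [ 0.5906 -0.0175  0.1137] [3.141 0.005 3.053] w 0.0092 g 98.0 F [-0.1  0.4 -1.6]
turn [ 0.   0.3 -0. ] shift [ 1.6  0.4 68.7]
expect [303.8 201.4] edge ang 17.8
label [304.1 201.6] area 45 18.9 [74. 28.] off X,Y mm [-1.7  0.4]
label [292.3 187.6] area 31 57.8 [26. 76.] off X,Y mm [105.3 -68.1]
```

```bash
python3 -m pendant '[[[1,0,15],[0,0,0],0],[[0,0,12],[0,0,0],0],[[0,0,5],[0,0,0],0],[[0,0,0],[0,0,0],0],[[0,0,0],[0,0,0],0],[[0,0,5],[0,0,0],0],[[0,0,5],[0,0,0],0],[[0,0,0],[0,0,0],0]]'
python3 -c "
from h import *
st();plan(.589,-.017,.045,3.054)"

```

```text
t: 30.85
tcp_pos: [0.5894, -0.0172, 0.07]
orientation: [3.141, 0.003, 3.053]
wrist_force: [0.2, -0.6, -1.1]
width: 0.0096
grip_force: 98.0
t 30.9 [ 0.5894 -0.0172  0.07  ] [3.141e+00 3.000e-03 3.053e+00] w 0.0096 g 98.0 F [ 0.2 -0.6 -1.1]
turn [ 0.   0.1 -0. ] shift [ 0.4  0.2 25. ]
```

No contact at the lips (bottom ~31 mm). Continue.

```bash
python3 -m pendant '[[[0,0,5],[0,0,0],0],[[0,0,5],[0,0,0],0],[[0,0,4],[0,0,0],0],[[0,0,4],[0,0,0],0],[[0,0,0],[0,0,0],0]]'
python3 -m pendant '[[[0,0,4],[0,0,0],0],[[0,0,2],[0,0,0],0],[[0,0,0],[0,0,0],0]]'

```

```text
t: 31.35
tcp_pos: [0.5895, -0.0173, 0.052]
orientation: [3.141, 0.002, 3.053]
wrist_force: [0.4, -0.3, -1.5]
width: 0.0094
grip_force: 98.0
t: 31.65
tcp_pos: [0.5898, -0.0173, 0.0466]
orientation: [3.141, 0.004, 3.053]
wrist_force: [-0.6, 0.3, -1.8]
width: 0.0094
grip_force: 98.0
```

```bash
python3 -m pendant '[[[0,0,2],[0,0,0],0],[[0,0,0],[0,0,0],0],[[0,0,0],[0,0,0],0.25],[[0,0,0],[0,0,0],0.25],[[0,0,0],[0,0,0],0.25],[[0,0,-8],[0,0,0],0.25],[[0,0,-15],[0,0,0],0.25],[[0,0,-25],[0,0,0],0.25],[[0,0,-25],[0,0,0],0.25],[[0,0,0],[0,0,0],0.5],[[0,0,0],[0,0,0],0.5]]'
python3 -c "
from h import *
st();plan(.4355,.0535,.1,3.299)"

```

```text
t: 32.75
tcp_pos: [0.5906, -0.0174, 0.1199]
orientation: [3.142, 0.008, 3.053]
wrist_force: [0.3, 0.0, 0.3]
width: 0.0433
grip_force: 0.0
t 32.8 [ 0.5906 -0.0174  0.1199] [3.142 0.008 3.053] w 0.0433 g 0.0 F [0.3 0.  0.3]
turn [ -0.1   0.4 -14.1] shift [142.1  94.3  19.9]
```

```bash
python3 -m pendant '[[[0,0,0],[0,0.4,-7],0.5],[[0,0,0],[0,0,-7.1],0.5],[[20,13,0],[0,0,0],0.5],[[29,19,0],[0,0,0],0.5],[[29,19,0],[0,0,0],0.5],[[29,19,0],[0,0,0],0.5],[[25,17,10],[0,0,0],0.5],[[10,7,10],[0,0,0],0.5],[[0,0,0],[0,0,0],0.5],[[0,0,0],[0,0,0],0.5],[[0,0,0],[0,0,0],0.5]]'
python3 -c "
from h import *
st();plan(.4355,.0535,.039,3.299);packs()
g=cv2.cvtColor(shot('side'),cv2.COLOR_BGR2GRAY);F=6
u=cv2.resize(g[200:275,295:375],None,fx=F,fy=F,interpolation=cv2.INTER_CUBIC)
for k in cv2.findContours((u>215).astype(np.uint8),cv2.RETR_LIST,cv2.CHAIN_APPROX_NONE)[0]:
    if 700<cv2.contourArea(k)<4000:
        M=cv2.moments(k);q=(np.array([M['m10']/M['m00'],M['m01']/M['m00']])+.5)/F-.5+(295,200);print('lab',q,plane('side',q,.015))
"

```

```text
t: 33.85
tcp_pos: [0.4356, 0.0528, 0.0987]
orientation: [3.141, -0.002, -2.984]
wrist_force: [0.3, -0.3, -0.3]
width: 0.0431
grip_force: 0.0
t 33.9 [0.4356 0.0528 0.0987] [ 3.141e+00 -2.000e-03 -2.984e+00] w 0.0431 g 0.0 F [ 0.3 -0.3 -0.3]
turn [ 0.  -0.1  0. ] shift [ 0.   0.7 59.7]
[0.3668 0.2283] 0.02 0.052 ang 0.239
[ 0.3878 -0.2483] 0.033 0.016 ang -1.375
lab [313.86368806 257.00678788] [0.44222814 0.18007038 0.015     ]
lab [333.69481647 241.53952753] [0.43313925 0.07039001 0.015     ]
```

```bash
python3 -m pendant '[[[0,0.7,20],[0,0,0],0.5],[[0,0,20],[0,0,0],0.5],[[0,0,12],[0,0,0],0.5],[[0,0,5],[0,0,0],0.5],[[0,0,0],[0,0,0],0.5],[[0,0,0],[0,0,0],0.5],[[0,0,0],[0,0,0],0],[[0,0,0],[0,0,0],0],[[0,0,0],[0,0,0],0],[[0,0,0],[0,0,0],0],[[0,0,0],[0,0,0],0]]' 100
python3 -m pendant '[[[0,0,-10],[0,0,0],0],[[0,0,-20],[0,0,0],0],[[0,0,-30],[0,0,0],0],[[0,0,-20],[0,0,0],0],[[0,0,0],[0,0,0],0],[[0,0,0],[0,0,0],0],[[0,0,0],[0,0,0],0]]'
python3 -c "
from h import *
st();label(.0405);plan(.5922,.0228,.115,3.054)"
```

```text
t: 35.05
tcp_pos: [0.4352, 0.0537, 0.0425]
orientation: [-3.141, -0.001, -2.984]
wrist_force: [-0.4, -1.1, 5.1]
width: 0.0085
grip_force: 100.8
t: 35.75
tcp_pos: [0.4334, 0.0539, 0.1196]
orientation: [3.141, -0.006, -2.984]
wrist_force: [-0.5, -0.3, -1.2]
width: 0.0087
grip_force: 100.0
t 35.8 [0.4334 0.0539 0.1196] [ 3.141 -0.006 -2.984] w 0.0087 g 100.0 F [-0.5 -0.3 -1.2]
expect [334.8 220.2] edge ang 10.5
label [334.5 220.9] area 61 10.3 [86. 30.] off X,Y mm [-0.6  4.6]
label [326.  206.1] area 61 90.0 [47. 90.] off X,Y mm [ 60.9 -83. ]
turn [ 0.  -0.4 14.1] shift [-160.9  -17.1    4.5]
```

```bash
python3 -m pendant '[[[0,0,0],[0,-0.4,7],0],[[0,0,0],[0,0,7.1],0],[[-20,-3,0],[0,0,0],0],[[-25,-3,0],[0,0,0],0],[[-25,-3,0],[0,0,0],0],[[-25,-3,0],[0,0,0],0],[[-25,-2,0],[0,0,0],0],[[-25,-2,0],[0,0,0],0],[[-13,-1,4],[0,0,0],0],[[0,0,0],[0,0,0],0],[[0,0,0],[0,0,0],0],[[0,0,0],[0,0,0],0]]'
python3 -c "
from h import *
st();label(.0425);plan(.591,.0228,.05,3.054)"
```

```text
t: 37.0
tcp_pos: [0.5895, 0.0233, 0.1174]
orientation: [3.141, 0.002, 3.054]
wrist_force: [0.0, 0.5, -1.1]
width: 0.0086
grip_force: 100.0
t 37.0 [0.5895 0.0233 0.1174] [3.141e+00 2.000e-03 3.054e+00] w 0.0086 g 100.0 F [ 0.   0.5 -1.1]
expect [297.6 206.1] edge ang 18.3
label [303.9 218.2] area 21 18.4 [62. 16.] off X,Y mm [-69.5  56.2]
label [297.6 206.3] area 45 20.2 [74. 28.] off X,Y mm [-0.5  0.8]
label [309.5 199.4] area 24 2.1 [41. 30.] off X,Y mm [ -1.1 -65.9]
turn [ 0.1  0.2 -0. ] shift [-1.4 -0.4 67.8]
```

```bash
python3 -m pendant '[[[-1.4,-0.4,15],[0,0,0],0],[[0,0,12],[0,0,0],0],[[0,0,6],[0,0,0],0],[[0,0,0],[0,0,0],0],[[0,0,0],[0,0,0],0],[[0,0,5],[0,0,0],0],[[0,0,5],[0,0,0],0],[[0,0,0],[0,0,0],0]]'
python3 -c "
from h import *
st()"

```

```text
t: 37.85
tcp_pos: [0.5916, 0.0225, 0.0741]
orientation: [3.141, 0.003, 3.053]
wrist_force: [-0.4, -0.9, -1.7]
width: 0.0088
grip_force: 100.0
t 37.9 [0.5916 0.0225 0.0741] [3.141e+00 3.000e-03 3.053e+00] w 0.0088 g 100.0 F [-0.4 -0.9 -1.7]
```

```bash
python3 -m pendant '[[[0,0,5],[0,0,0],0],[[0,0,5],[0,0,0],0],[[0,0,4],[0,0,0],0],[[0,0,4],[0,0,0],0],[[0,0,0],[0,0,0],0]]'
python3 -m pendant '[[[0,0,4],[0,0,0],0],[[0,0,3],[0,0,0],0],[[0,0,0],[0,0,0],0]]'

```

```text
t: 38.35
tcp_pos: [0.5916, 0.0226, 0.056]
orientation: [3.141, 0.002, 3.053]
wrist_force: [0.6, 0.5, -0.8]
width: 0.0089
grip_force: 100.0
t: 38.65
tcp_pos: [0.5918, 0.0226, 0.0494]
orientation: [3.141, 0.003, 3.053]
wrist_force: [-0.7, 1.2, -2.0]
width: 0.0089
grip_force: 100.0
```

```bash
python3 -m pendant '[[[0,0,1.5],[0,0,0],0],[[0,0,0],[0,0,0],0],[[0,0,0],[0,0,0],0.25],[[0,0,0],[0,0,0],0.25],[[0,0,0],[0,0,0],0.25],[[0,0,-8],[0,0,0],0.25],[[0,0,-15],[0,0,0],0.25],[[0,0,-25],[0,0,0],0.25],[[0,0,-25],[0,0,0],0.25],[[0,0,0],[0,0,0],0.5],[[0,0,0],[0,0,0],0.5]]'
python3 -c "
from h import *
st();plan(.4445,.1638,.1,3.338)"

```

```text
t: 39.75
tcp_pos: [0.5927, 0.0224, 0.1234]
orientation: [3.141, 0.007, 3.053]
wrist_force: [0.1, 1.0, -1.1]
width: 0.0428
grip_force: 0.0
t 39.8 [0.5927 0.0224 0.1234] [3.141 0.007 3.053] w 0.0428 g 0.0 F [ 0.1  1.  -1.1]
turn [ -0.    0.4 -16.3] shift [117.8 167.6  23.4]
```

```bash
python3 -m pendant '[[[0,0,0],[0,0.4,-8.2],0.5],[[0,0,0],[0,0,-8.2],0.5],[[12,17,0],[0,0,0],0.5],[[20,29,0],[0,0,0],0.5],[[21,30,0],[0,0,0],0.5],[[21,30,0],[0,0,0],0.5],[[21,30,10],[0,0,0],0.5],[[16,22,10],[0,0,0],0.5],[[7,10,3],[0,0,0],0.5],[[0,0,0],[0,0,0],0.5],[[0,0,0],[0,0,0],0.5],[[0,0,0],[0,0,0],0.5]]'
python3 -c "
from h import *
st();plan(.4445,.1638,.045,3.338)
g=cv2.cvtColor(shot('side'),cv2.COLOR_BGR2GRAY);F=6
u=cv2.resize(g[200:275,295:375],None,fx=F,fy=F,interpolation=cv2.INTER_CUBIC)
for k in cv2.findContours((u>215).astype(np.uint8),cv2.RETR_LIST,cv2.CHAIN_APPROX_NONE)[0]:
    if 700<cv2.contourArea(k)<4000:
        M=cv2.moments(k);q=(np.array([M['m10']/M['m00'],M['m01']/M['m00']])+.5)/F-.5+(295,200);print('lab',q,plane('side',q,.015))
"

```

```text
t: 40.95
tcp_pos: [0.4444, 0.1633, 0.0996]
orientation: [3.141, -0.001, -2.945]
wrist_force: [-0.0, -0.5, -0.5]
width: 0.043
grip_force: 0.0
t 41.0 [0.4444 0.1633 0.0996] [ 3.141e+00 -1.000e-03 -2.945e+00] w 0.043 g 0.0 F [-0.  -0.5 -0.5]
turn [ 0.  -0.1  0. ] shift [-0.2  0.4 54.6]
lab [313.87088038 257.00796627] [0.44220586 0.18006483 0.015     ]
lab [299.80141581 204.45062442] [ 0.67425525 -0.10133418  0.015     ]
```

```bash
python3 -m pendant '[[[0,0.4,20],[0,0,0],0.5],[[0,0,20],[0,0,0],0.5],[[0,0,10],[0,0,0],0.5],[[0,0,4],[0,0,0],0.5],[[0,0,0],[0,0,0],0.5],[[0,0,0],[0,0,0],0.5],[[0,0,0],[0,0,0],0],[[0,0,0],[0,0,0],0],[[0,0,0],[0,0,0],0],[[0,0,0],[0,0,0],0],[[0,0,0],[0,0,0],0]]' 100
python3 -m pendant '[[[0,0,-10],[0,0,0],0],[[0,0,-20],[0,0,0],0],[[0,0,-30],[0,0,0],0],[[0,0,-20],[0,0,0],0],[[0,0,0],[0,0,0],0],[[0,0,0],[0,0,0],0],[[0,0,0],[0,0,0],0]]'
python3 -c "
from h import *
st();label(.0455);plan(.5945,.0626,.12,3.054)"
```

```text
t: 42.1
tcp_pos: [0.4435, 0.1644, 0.0461]
orientation: [3.141, -0.001, -2.943]
wrist_force: [-0.8, -1.3, 5.5]
width: 0.0088
grip_force: 98.8
t: 42.8
tcp_pos: [0.4418, 0.1642, 0.1232]
orientation: [3.14, -0.006, -2.944]
wrist_force: [-0.3, -0.1, -1.3]
width: 0.0084
grip_force: 98.1
t 42.8 [0.4418 0.1642 0.1232] [ 3.14  -0.006 -2.944] w 0.0084 g 98.1 F [-0.3 -0.1 -1.3]
expect [314.8 235.3] edge ang 10.0
label [314.5 235.6] area 65 10.0 [90. 31.] off X,Y mm [0.5 1.7]
turn [ 0.  -0.4 16.4] shift [-161.   -87.8    3. ]
```

```bash
python3 -m pendant '[[[0,0,0],[0,-0.4,8.2],0],[[0,0,0],[0,0,8.2],0],[[-20,-11,0],[0,0,0],0],[[-25,-14,0],[0,0,0],0],[[-25,-14,0],[0,0,0],0],[[-25,-14,0],[0,0,0],0],[[-25,-14,0],[0,0,0],0],[[-25,-14,0],[0,0,0],0],[[-15,-7,0],[0,0,0],0],[[0,0,0],[0,0,0],0],[[0,0,0],[0,0,0],0],[[0,0,0],[0,0,0],0]]'
python3 -c "
from h import *
st();label(.0461);plan(.5945,.0626,.078,3.054)"
```

```text
t: 44.05
tcp_pos: [0.5936, 0.0632, 0.1246]
orientation: [3.139, 0.002, 3.054]
wrist_force: [-0.4, -0.0, -1.5]
width: 0.0082
grip_force: 98.1
t 44.0 [0.5936 0.0632 0.1246] [3.139e+00 2.000e-03 3.054e+00] w 0.0082 g 98.1 F [-0.4 -0.  -1.5]
expect [290.  209.5] edge ang 18.8
label [296.9 222.5] area 22 18.4 [67. 17.] off X,Y mm [-73.4  56.6]
label [289.8 209.5] area 44 18.9 [73. 28.] off X,Y mm [0.6 0.2]
turn [0.1 0.1 0. ] shift [-0.8 -0.6 47. ]
```

```bash
python3 -m pendant '[[[-0.8,-0.6,15],[0,0,0],0],[[0,0,15],[0,0,0],0],[[0,0,8],[0,0,0],0],[[0,0,0],[0,0,0],0],[[0,0,5],[0,0,0],0],[[0,0,5],[0,0,0],0],[[0,0,5],[0,0,0],0],[[0,0,0],[0,0,0],0]]'
python3 -m pendant '[[[0,0,5],[0,0,0],0],[[0,0,5],[0,0,0],0],[[0,0,0],[0,0,0],0]]'
```

```text
t: 44.9
tcp_pos: [0.5952, 0.062, 0.0717]
orientation: [3.14, 0.003, 3.053]
wrist_force: [-0.6, 0.5, -1.7]
width: 0.0086
grip_force: 98.1
t: 45.2
tcp_pos: [0.5952, 0.0622, 0.0616]
orientation: [3.139, 0.003, 3.053]
wrist_force: [-0.5, 0.5, -1.6]
width: 0.0084
grip_force: 98.2
```

```bash
python3 -m pendant '[[[0,0,4],[0,0,0],0],[[0,0,4],[0,0,0],0],[[0,0,1.5],[0,0,0],0],[[0,0,0],[0,0,0],0],[[0,0,0],[0,0,0],0.25],[[0,0,0],[0,0,0],0.25],[[0,0,0],[0,0,0],0.25],[[0,0,-8],[0,0,0],0.25],[[0,0,-15],[0,0,0],0.25],[[0,0,-25],[0,0,0],0.25],[[0,0,-40],[0,0,0],0.25],[[0,0,0],[0,0,0],0.6]]'
python3 -c "
from h import *
st();plan(.549,.340,.15,1.846)"

```

```text
t: 46.4
tcp_pos: [0.5996, 0.062, 0.1504]
orientation: [3.138, 0.019, 3.053]
wrist_force: [1.5, -0.2, 0.4]
width: 0.0347
grip_force: 0.0
t 46.4 [0.5996 0.062  0.1504] [3.138 0.019 3.053] w 0.0347 g 0.0 F [ 1.5 -0.2  0.4]
turn [ 0.8  0.9 69.2] shift [281.3  26.8   0.4]
```

```bash
python3 -m pendant '[[[0,0,0],[0,0,7.7],0.6],[[0,0,0],[0,0,7.7],0.6],[[0,0,0],[0,0,7.7],0.6],[[0,0,0],[0,0,7.7],0.6],[[0,0,0],[0,0,7.7],0.6],[[0,0,0],[0,0,7.7],0.6],[[0,0,0],[0,0,7.7],0.6],[[0,0,0],[0,0,7.7],0.6],[[0,0,0],[0,0,7.6],0.6]]'
python3 -m pendant '[[[25,2,0],[0,0,0],0.6],[[38,4,0],[0,0,0],0.6],[[38,4,0],[0,0,0],0.6],[[38,4,0],[0,0,0],0.6],[[38,4,0],[0,0,0],0.6],[[38,3,0],[0,0,0],0.6],[[38,3,0],[0,0,0],0.6],[[25,2,0],[0,0,0],0.6],[[0,0,0],[0,0,0],0.6],[[0,0,0],[0,0,0],0.6]]'
python3 - <<'E'
from h import *
st();plan(.549,.340,.1,1.846)
a=shot("side","side20");b=shot("top","top20")
R=lambda a,f:cv2.resize(a,None,fx=f,fy=f,interpolation=cv2.INTER_CUBIC)
o=np.zeros((560,800,3),np.uint8);o[:360,:396]=R(a[190:250,270:336],6);o[:360,396:792]=R(b[160:220,268:334],6)
cv2.imwrite("pics/m20.png",o[:360])
h=cv2.cvtColor(R(b[160:220,268:334],6),cv2.COLOR_BGR2HSV)
for c in blobs((h[:,:,2]<62),300):
  w=np.array([plane("top",(p+.5)/6-.5+(268,160),.036) for p in cv2.boxPoints(cv2.minAreaRect(c))]);print("incase",cv2.contourArea(c)/36,w.mean(0).round(4),np.linalg.norm(w[1]-w[0]).round(4),np.linalg.norm(w[2]-w[1]).round(4))
# side labels visible + dark blobs
u=R(a[190:250,270:336],6);g=cv2.cvtColor(u,cv2.COLOR_BGR2GRAY)
for k in blobs(g<60,100): print("dark",cv2.boundingRect(k))
# predicted fin-top centre in side crop for z seated and packs
for s in(0,1,2,3):
  p=np.array([.589,.004])+np.array([.087,.996])*(-.06+.04*s)
  print(s,((proj("side",[*p,.060])-(270,190)+.5)*6).round(0))
E
```

```text
t: 47.3
tcp_pos: [0.5957, 0.0619, 0.1423]
orientation: [3.136, -0.0, 1.84]
wrist_force: [-0.1, 0.6, 0.2]
width: 0.0516
grip_force: 0.0
t: 48.3
tcp_pos: [0.545, 0.3368, 0.1421]
orientation: [3.136, 0.0, 1.847]
wrist_force: [-0.1, 0.1, 1.0]
width: 0.0515
grip_force: 0.0
t 48.3 [0.545  0.3368 0.1421] [3.136 0.    1.847] w 0.0515 g 0.0 F [-0.1  0.1  1. ]
turn [0.3 0.  0. ] shift [ 2.   4.7 42.1]
incase 83.55555555555556 [ 0.5837 -0.0526  0.036 ] 0.0574 0.0289
incase 85.47222222222223 [ 0.5881 -0.0128  0.036 ] 0.0576 0.0288
incase 87.52777777777777 [0.5924 0.0258 0.036 ] 0.0589 0.0291
incase 85.68055555555556 [0.5964 0.0639 0.036 ] 0.059 0.0281
dark (89, 79, 226, 143)
dark (0, 73, 34, 121)
dark (173, 14, 57, 56)
dark (49, 0, 60, 113)
0 [266.  86.]
1 [226. 110.]
2 [185. 136.]
3 [141. 163.]
```

View pics/m20.png

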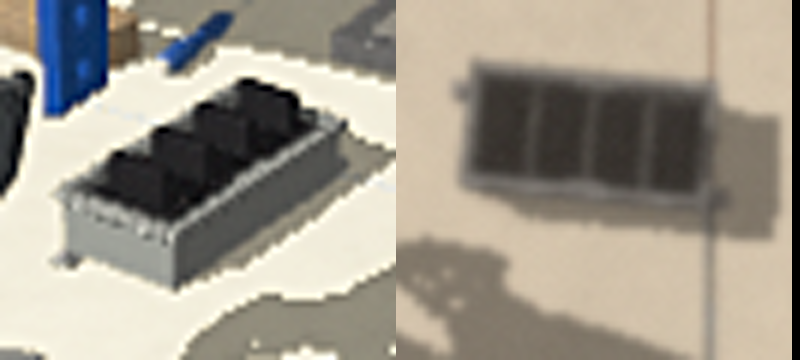

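```bash
python3 - <<'E'
from h import *
a=cv2.imread("pics/side0.png").astype(int);b=cv2.imread("pics/side20.png").astype(int)
d=np.abs(a-b).max(2)>40
for y in range(236,306,6): print(y,''.join('#' if d[y:y+6,x:x+4].mean()>.3 else '.' for x in range(210,310,4)))
for P in[(.549,.338,.077),(.549,.338,.053)]: print(proj("side",P))
E
```

```text
236 .........................
242 .......................##
248 ......................###
254 .....................#..#
260 .........................
266 .........................
272 .........................
278 .........................
284 .........................
290 .........................
296 .........................
302 .........................
[252.14446137 254.81483409]
[252.73016882 261.95561748]
```

```bash
python3 -m pendant '[[[0,4.2,20],[0.3,0,0],0.6],[[0,0,20],[0,0,0],0.6],[[0,0,20],[0,0,0],0.6],[[0,0,15],[0,0,0],0.6],[[0,0,3],[0,0,0],0.6],[[0,0,0],[0,0,0],0.6],[[0,0,0],[0,0,0],0],[[0,0,0],[0,0,0],0],[[0,0,0],[0,0,0],0],[[0,0,0],[0,0,0],0],[[0,0,0],[0,0,0],0],[[0,0,0],[0,0,0],0]]' 100
python3 -m pendant '[[[0,0,-5],[0,0,0],0],[[0,0,-15],[0,0,0],0],[[0,0,-25],[0,0,0],0],[[0,0,-30],[0,0,0],0],[[0,0,-25],[0,0,0],0],[[0,0,0],[0,0,0],0],[[0,0,0],[0,0,0],0],[[0,0,0],[0,0,0],0]]'
python3 -c "
from h import *
st();shot('side','side21');plan(.5895,.003,.16,1.484)"
```

```text
t: 49.6
tcp_pos: [0.5502, 0.3383, 0.0654]
orientation: [3.138, -0.001, 1.846]
wrist_force: [1.3, -0.8, 6.4]
width: 0.0211
grip_force: 100.2
t: 50.4
tcp_pos: [0.548, 0.3372, 0.1608]
orientation: [-3.136, 0.0, 1.846]
wrist_force: [0.8, -1.0, -1.8]
width: 0.0213
grip_force: 99.5
t 50.4 [0.548  0.3372 0.1608] [-3.136  0.     1.846] w 0.0213 g 99.5 F [ 0.8 -1.  -1.8]
turn [-0.3  0.1 20.7] shift [-329.3   70.4    0.5]
```

```bash
python3 -m pendant '[[[0,0,0],[-0.3,0,5],0],[[0,0,0],[0,0,5],0],[[0,0,0],[0,0,5],0],[[0,0,0],[0,0,5.7],0],[[0,0,0],[0,0,0],0]]'
python3 -m pendant '[[[-15,3,0],[0,0,0],0],[[-30,6,0],[0,0,0],0],[[-35,8,0],[0,0,0],0],[[-35,8,0],[0,0,0],0],[[-35,8,0],[0,0,0],0],[[-35,8,0],[0,0,0],0],[[-35,8,0],[0,0,0],0],[[-35,7,0],[0,0,0],0],[[-35,7,0],[0,0,0],0],[[-25,5,0],[0,0,0],0],[[-13,2,0],[0,0,0],0],[[0,0,0],[0,0,0],0]]'
python3 -m pendant '[[[0,0,0],[0,0,0],0],[[0,0,0],[0,0,0],0],[[0,0,0],[0,0,0],0]]'
python3 - <<'E'
from h import *
np.set_printoptions(precision=1,suppress=True)
st();plan(.5895,.003,.13,1.484)
a=shot("side","side22");b=shot("top","top22")
s=bot.get_state();c=s["tcp_pos"];z=c[2]-.0424+.030;X=np.array([.9962,-.087]);Y=np.array([.087,.9962])
F=8
p0=proj("side",[*c[:2],z]).astype(int);x0,y0=p0[0]-40,p0[1]-30
# expected lid corners (top face z) in side
for sx,sy in[(-1,1),(1,1),(-1,-1),(1,-1)]: print("exp corner",sx,sy,proj("side",[*(c[:2]+sx*.044*X+sy*.086*Y),z]))
g=cv2.cvtColor(a,cv2.COLOR_BGR2HSV)
# scan along lid Y axis at x=-30mm and x=+30mm, at top-face height, around both ends
for xo in(-.036,-.03):
  for sgn in(1,-1):
    print(xo,sgn,[ (int(m), tuple(int(v) for v in cv2.getRectSubPix(g,(1,1),tuple(map(float,proj("side",[*(c[:2]+xo*X+sgn*m*1e-3*Y),z]))))[0,0][1:])) for m in range(76,100,2)])
for yo in(.05,):
  for sgn in(1,-1):
    print("x",sgn,[ (int(m), tuple(int(v) for v in cv2.getRectSubPix(g,(1,1),tuple(map(float,proj("side",[*(c[:2]+yo*Y+sgn*m*1e-3*X),z]))))[0,0][1:])) for m in range(34,58,2)])
E
```

```text
t: 50.95
tcp_pos: [0.5483, 0.3373, 0.1611]
orientation: [3.141, 0.0, 1.485]
wrist_force: [0.4, -0.7, -1.1]
width: 0.0212
grip_force: 99.5
t: 52.15
tcp_pos: [0.5902, 0.0029, 0.1626]
orientation: [3.138, -0.001, 1.482]
wrist_force: [-0.1, -0.1, -2.2]
width: 0.0215
grip_force: 99.5
t: 52.45
tcp_pos: [0.5904, 0.0063, 0.163]
orientation: [3.138, -0.002, 1.487]
wrist_force: [-0.7, 0.1, -1.9]
width: 0.0213
grip_force: 99.5
t 52.5 [0.6 0.  0.2] [ 3.1 -0.   1.5] w 0.0213 g 99.5 F [-0.7  0.1 -1.9]
turn [ 0.2 -0.1  0.1] shift [-3.3 -0.7 33. ]
exp corner -1 1 [297.2 198.5]
exp corner 1 1 [276.2 191.8]
exp corner -1 -1 [327.7 181.2]
exp corner 1 -1 [307.5 175.5]
-0.036 1 [(76, (12, 146)), (78, (12, 146)), (80, (13, 148)), (82, (13, 148)), (84, (12, 153)), (86, (11, 159)), (88, (11, 162)), (90, (11, 162)), (92, (11, 159)), (94, (12, 154)), (96, (12, 151)), (98, (13, 157))]
-0.036 -1 [(76, (14, 99)), (78, (17, 104)), (80, (20, 105)), (82, (25, 109)), (84, (29, 118)), (86, (33, 125)), (88, (35, 133)), (90, (37, 140)), (92, (38, 146)), (94, (39, 148)), (96, (38, 147)), (98, (37, 145))]
-0.03 1 [(76, (13, 130)), (78, (13, 138)), (80, (13, 146)), (82, (13, 153)), (84, (12, 160)), (86, (12, 169)), (88, (12, 180)), (90, (11, 195)), (92, (12, 177)), (94, (13, 157)), (96, (14, 153)), (98, (14, 158))]
-0.03 -1 [(76, (9, 136)), (78, (10, 141)), (80, (17, 143)), (82, (22, 144)), (84, (27, 144)), (86, (32, 141)), (88, (36, 141)), (90, (38, 141)), (92, (38, 142)), (94, (38, 143)), (96, (37, 143)), (98, (38, 144))]
x 1 [(34, (17, 155)), (36, (21, 167)), (38, (37, 160)), (40, (57, 134)), (42, (60, 124)), (44, (50, 118)), (46, (102, 103)), (48, (204, 94)), (50, (243, 91)), (52, (227, 93)), (54, (213, 95)), (56, (211, 95))]
x -1 [(34, (12, 146)), (36, (12, 146)), (38, (13, 146)), (40, (13, 146)), (42, (12, 145)), (44, (12, 140)), (46, (13, 118)), (48, (14, 93)), (50, (10, 81)), (52, (9, 75)), (54, (11, 78)), (56, (11, 81))]
```

```bash
python3 -m pendant '[[[-2.5,-0.7,15],[0.2,0,0],0],[[0,0,20],[0,0,0],0],[[0,0,12],[0,0,0],0],[[0,0,0],[0,0,0],0],[[0,0,0],[0,0,0],0],[[0,0,0],[0,0,0],0],[[0,0,0],[0,0,0],0]]'
python3 -c "
from h import *
st();plan(.5895,.0035,.08,1.484)"
```

```text
t: 53.25
tcp_pos: [0.5905, 0.0025, 0.1173]
orientation: [3.139, -0.002, 1.484]
wrist_force: [0.7, 0.3, -1.8]
width: 0.021
grip_force: 99.4
t 53.2 [0.5905 0.0025 0.1173] [ 3.139e+00 -2.000e-03  1.484e+00] w 0.021 g 99.4 F [ 0.7  0.3 -1.8]
turn [ 0.2 -0.1  0. ] shift [ 1.  -1.1 37.3]
```

```bash
python3 -m pendant '[[[1,-0.8,6],[0.2,0,0],0],[[0,0,6],[0,0,0],0],[[0,0,4],[0,0,0],0],[[0,0,4],[0,0,0],0],[[0,0,0],[0,0,0],0],[[0,0,0],[0,0,0],0]]'
python3 -m pendant '[[[0,0,4],[0,0,0],0],[[0,0,4],[0,0,0],0],[[0,0,3],[0,0,0],0],[[0,0,0],[0,0,0],0],[[0,0,0],[0,0,0],0]]'
```

```text
t: 53.85
tcp_pos: [0.59, 0.0036, 0.0969]
orientation: [3.142, -0.002, 1.484]
wrist_force: [1.9, 0.2, 2.5]
width: 0.0212
grip_force: 100.2
t: 54.35
tcp_pos: [0.5883, 0.0037, 0.0835]
orientation: [-3.136, -0.002, 1.484]
wrist_force: [3.2, -0.8, -2.9]
width: 0.0207
grip_force: 99.5
```

```bash
python3 -m pendant '[[[0,0,2],[0,0,0],0],[[0,0,2],[0,0,0],0],[[0,0,0],[0,0,0],0],[[0,0,0],[0,0,0],0]]'
python3 -m pendant '[[[0,0,2],[0,0,0],0],[[0,0,2],[0,0,0],0],[[0,0,0],[0,0,0],0],[[0,0,0],[0,0,0],0]]'
```

```text
t: 54.75
tcp_pos: [0.5887, 0.0037, 0.0825]
orientation: [-3.139, -0.002, 1.484]
wrist_force: [-1.4, -1.4, 5.4]
width: 0.0206
grip_force: 100.6
t: 55.15
tcp_pos: [0.5888, 0.0037, 0.0825]
orientation: [-3.14, -0.001, 1.485]
wrist_force: [-8.7, -0.6, 19.6]
width: 0.0211
grip_force: 102.3
```

```bash
python3 -m pendant '[[[0,0,2],[0,0,0],0],[[0,0,1.5],[0,0,0],0],[[0,0,0],[0,0,0],0]]'
python3 -m pendant '[[[0,0,-5],[0,0,0],0],[[0,0,-2],[0,0,0],0],[[0,0,0],[0,0,0],0]]'
python3 -m pendant '[[[0,0,0],[0,0,0],0.6],[[0,0,0],[0,0,0],0.6],[[0,0,0],[0,0,0],0.6],[[0,0,0],[0,0,0],0.6],[[0,0,-15],[0,0,0],0.6],[[0,0,-30],[0,0,0],0.6],[[0,0,-40],[0,0,0],0.6],[[0,0,-40],[0,0,0],0.6],[[0,0,0],[0,0,0],0.6],[[0,0,0],[0,0,0],0.6]]'
python3 - <<'E'
from h import *
np.set_printoptions(precision=1,suppress=True)
st()
a=shot("side","side30");g=cv2.cvtColor(a,cv2.COLOR_BGR2HSV)
c=np.array([.5888,.004]);X=np.array([.9962,-.087]);Y=np.array([.087,.9962])
V=lambda P:tuple(int(v) for v in cv2.getRectSubPix(g,(1,1),tuple(map(float,proj("side",P))))[0,0][1:])
z=.070
for xo in(-.03,0.03):
  for sgn in(1,-1): print(xo,sgn,[(m,V([*(c+xo*X+sgn*m*1e-3*Y),z])) for m in range(76,100,2)])
for yo in(.05,-.05):
  for sgn in(1,-1): print("x",yo,sgn,[(m,V([*(c+yo*Y+sgn*m*1e-3*X),z])) for m in range(36,56,2)])
# panel in tray: white blob
b=shot("top","top30")
E
```

```text
t: 55.45
tcp_pos: [0.5889, 0.0037, 0.0824]
orientation: [-3.141, -0.001, 1.485]
wrist_force: [-14.1, 0.8, 31.8]
width: 0.0216
grip_force: 103.9
t: 55.75
tcp_pos: [0.5897, 0.0036, 0.0825]
orientation: [-3.141, -0.002, 1.484]
wrist_force: [-0.6, -0.6, 10.4]
width: 0.0207
grip_force: 101.1
t: 56.75
tcp_pos: [0.5902, 0.0034, 0.2083]
orientation: [3.14, -0.002, 1.484]
wrist_force: [-0.1, -0.7, -0.3]
width: 0.0513
grip_force: 0.0
t 56.8 [0.6 0.  0.2] [ 3.1 -0.   1.5] w 0.0513 g 0.0 F [-0.1 -0.7 -0.3]
-0.03 1 [(76, (12, 149)), (78, (12, 149)), (80, (12, 151)), (82, (13, 154)), (84, (13, 164)), (86, (14, 176)), (88, (14, 182)), (90, (14, 168)), (92, (15, 147)), (94, (14, 150)), (96, (14, 156)), (98, (14, 160))]
-0.03 -1 [(76, (11, 147)), (78, (13, 150)), (80, (16, 153)), (82, (20, 153)), (84, (27, 151)), (86, (33, 146)), (88, (33, 148)), (90, (33, 148)), (92, (36, 146)), (94, (37, 137)), (96, (31, 126)), (98, (24, 116))]
0.03 1 [(76, (12, 142)), (78, (13, 143)), (80, (13, 147)), (82, (14, 154)), (84, (12, 165)), (86, (11, 179)), (88, (11, 181)), (90, (12, 169)), (92, (14, 151)), (94, (15, 15
[... 263 characters left out ...]
36, (10, 139)), (38, (11, 143)), (40, (15, 161)), (42, (18, 184)), (44, (23, 209)), (46, (27, 227)), (48, (28, 240)), (50, (24, 249)), (52, (22, 252)), (54, (23, 253))]
x 0.05 -1 [(36, (11, 146)), (38, (10, 147)), (40, (11, 145)), (42, (11, 136)), (44, (11, 120)), (46, (10, 100)), (48, (9, 84)), (50, (9, 77)), (52, (10, 78)), (54, (10, 80))]
x -0.05 1 [(36, (14, 149)), (38, (17, 150)), (40, (22, 150)), (42, (29, 145)), (44, (43, 122)), (46, (59, 92)), (48, (112, 86)), (50, (158, 87)), (52, (176, 97)), (54, (182, 110))]
x -0.05 -1 [(36, (13, 150)), (38, (12, 152)), (40, (13, 142)), (42, (14, 127)), (44, (13, 113)), (46, (11, 98)), (48, (10, 84)), (50, (10, 79)), (52, (10, 80)), (54, (9, 81))]
```

```bash
python3 -c "
from plant import bot
print(bot.close_job())"
```

```text
the job is handed in; nothing more can be done
None
```

I handed the job in at about 57 s of the 210 s allowed; it returned no verdict. The panel lies in the tray, all four black packs are down in their own slots, and the lid is pressed on. It stopped hard at home height under 32 N and looks level and centred, but the two clips could not be read directly.

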